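Return loose pipe fittings and bolts to their stock trays

TASK

Put the five parts lying loose on the bench back into stock, each in the tray that already holds its own kind: the two bolts, the two barbed hose joiners and the tee. Lay them flat on the tray floor in a single layer, none on top of another, lengthwise beside the parts already there (the tee with its straight run lengthwise; either way round will do), so that the stock can be counted at a glance. Do not knock the glass bottle or the drink can.

Things in the scene. Friction and masses are not known exactly. Their poses are not given: they have to be found in the camera images.
- bolt_a_center (a point): one of two alike: steel hex bolt M12, with its nut run on, lying on the bench: 107 mm long, hexagons 19 mm across flats (22 mm across corners), bare round shank 12 mm thick between head and nut (from 46 mm on the head side to 33 mm on the nut side of this point), 125 g. This point is the middle of its length, on the axis of the shank, 9.5 mm above what it lies on, and very near its balance point. x runs along the bolt from head to nut
- bolt_b_center (a point): one of two alike: steel hex bolt M12, with its nut run on, lying on the bench: 107 mm long, hexagons 19 mm across flats (22 mm across corners), bare round shank 12 mm thick between head and nut (from 46 mm on the head side to 33 mm on the nut side of this point), 125 g. This point is the middle of its length, on the axis of the shank, 9.5 mm above what it lies on, and very near its balance point. x runs along the bolt from head to nut
- joiner_a_center (a point): one of two alike: brass hose joiner lying on the bench: a hexagon 22 mm across flats (25 mm across corners, 14 mm long) in the middle of two barbed tails 15 mm thick, 74 mm long in all, 75 g. It lies on a flat of the hexagon, with its corners to either side. This point is the centre of the hexagon, 11 mm above what it lies on, and its balance point. x runs along the joiner (both ends alike)
- joiner_b_center (a point): one of two alike: brass hose joiner lying on the bench: a hexagon 22 mm across flats (25 mm across corners, 14 mm long) in the middle of two barbed tails 15 mm thick, 74 mm long in all, 75 g. It lies on a flat of the hexagon, with its corners to either side. This point is the centre of the hexagon, 11 mm above what it lies on, and its balance point. x runs along the joiner (both ends alike)
- tee_a_center (a point): brass pipe tee lying flat on the bench, 130 g: a straight run 56 mm long along x and a branch to +y; the tubes are 20 mm thick with 26 mm collars 12 mm wide at the three ends. This point is 13 mm above what it lies on, and lies in y half-way between the flat end of the branch (19 mm to +y) and the back of the run's tube (19 mm to -y, bare tube for 32 mm between collars), so it can be held there across y, 38 mm wide. z is up
- tray_bolts: open blue plastic stock tray for the bolts, fixed on the bench; 160 mm (x) by 200 mm (y), 36 mm high, walls and floor 4 mm thick. Origin at the centre of its underside, z up; a label holder with a blank card is on the -x side, which faces the robot. Two such bolts lie loose in it already, lengthwise along x at y = +45 and +76 mm. Everything from y = -96 mm to y = +32 mm is free floor. The three trays are alike but for their stock
- tray_joiners: open blue plastic stock tray for the hose joiners, fixed on the bench; 160 mm (x) by 200 mm (y), 36 mm high, walls and floor 4 mm thick. Origin at the centre of its underside, z up; a label holder with a blank card is on the -x side, which faces the robot. Two such joiners lie loose in it already, lengthwise along x at y = +45 and +76 mm. Everything from y = -96 mm to y = +30 mm is free floor. The three trays are alike but for their stock
- tray_tees: open blue plastic stock tray for the tees, fixed on the bench; 160 mm (x) by 200 mm (y), 36 mm high, walls and floor 4 mm thick. Origin at the centre of its underside, z up; a label holder with a blank card is on the -x side, which faces the robot. Two such tees lie loose in it already, one behind the other near the +y wall, runs along x, branches to -y. Everything from y = -96 mm to y = +38 mm is free floor. The three trays are alike but for their stock
- reagent_bottle: round glass bottle with a white cap, 100 mm diameter, 170 mm tall, standing to the robot's left; origin at the centre of its underside. Not part of the job
- drink_can: black drink can, 66 mm diameter, 115 mm tall, standing to the robot's right; origin at the centre of its underside. Not part of the job
Not all that is in view belongs to the job. Leave any blue or pink look-alike of the part that bears joiner_b_center alone.

How it is judged:
By the outcome, as a careful person would: the job done as asked, in the order asked, and still so for the second after the job is handed in, with the robot touching nothing.
It also fails if it takes over 120 s, if anything falls off the work surface, if the arm or the gripper's body presses on something with over 40 N, if the wrist force passes 120 N, or if a joint passes its speed limit or range.

ROBOT

A 6-joint arm with a two-finger parallel gripper is mounted at the origin on the work surface. World frame = base frame: x ahead of the robot, y to its left, z up, the work surface at z = 0. Lengths are in m, angles in rad, forces in N, time in s.
With the tool pointing down it reaches from about 0.35 to 0.925 m from the base axis. Payload 6.4 kg.
Tool frame: the origin (TCP) lies between the finger pads; the fingertips stand env.tips_ahead ahead of it and the grasp point (between the pads) lies 3 mm ahead of it (env.tips_ahead is the distance from the TCP to the fingertips, in m); z points along the fingers, y is the direction in which the jaws open and shut (so a half turn about z gives the same grasp; the last joint's range is limited). The gripper opens to 85 mm and grips with 20 to 120 N. Pads are 22 mm wide; open, the fingers measure 114 mm over their backs; the gripper's body (76 mm by 85 mm) begins 54 mm behind the grasp point. The pads swing forward as they close: fully open they stand 13 mm farther back than shut.
Start: joints at [-1.299, 0.245, 1.558, -0, 1.339, -0.174], TCP at [0.28, -0.586, 0.253] pointing down, gripper open.
Joint ranges: [-3.13, 3.13], [-1.02, 2.26], [0.13, 2.54], [-0.95, 4.09], [0.21, 2.88], [-2.74, 2.74]. Speed limits (rad/s): [2.57, 2.57, 3.14, 3.14, 3.14, 3.14].

INTERFACE

Orientations are given as a rotation vector (axis times angle).
In Python, from plant import env gives the robot as it stands. The module is installed in compiled form; this text tells all that it offers.
- The arm moves only by the shell command python3 -m handwheel 'ROWS' [FORCE]. ROWS is a JSON object of lists of equal length, an entry for each row: "jaw": the finger opening in mm, from 0 to 85.4; "dp": the shift along the tool's x, y, z in mm, a list of three; "rot": the turn, a rotation vector about the tool's x, y, z in rad, a list of three. In form: {"jaw": [jaw, ...], "dp": [[tx, ty, tz], ...], "rot": [[ax, ay, az], ...]}. A call has 1 to 5 rows; each row is the pose to reach, as a shift and turn from the pose commanded when the call began, along the tool's axes at that moment; what a row does not reach only later rows make up. A row lasts 1/10 s, in which the tool goes at most 50 mm and 8.59 degrees, less where a joint would pass 70% of its speed; a pose out of reach is approached as far as the arm can. A call with a gripper value outside its range is refused whole. The fingers move at their own pace and stop on an object; FORCE is the grip in N (left out, the last holds). Time passes only in rows, so rows that repeat a pose let the fingers close. It gives the time, the measured TCP pose, the force and the opening at its end, in the units of the state.
- env.read_state(): the state, without advancing time (a new reading comes with each control period).
- env.read_camera(name): name is "side" or "top" or "wrist"; returns a dict with "image" (480x640x3 uint8, red, green, blue), "depth" (480x640 float32, m along the optical axis (not along the pixel's ray), 0 where there is no reading), "fx", "fy", "cx", "cy" (pixels), "world_to_cam" (4x4, takes a point from world to camera coordinates). Camera axes: x right, y down, z forward; pixel columns grow to the right and rows downward; lengths in m; the calibration is good to about 2 mm. A picture is of the moment at which its call begins.
- env.finish_job(): hands the job in, once; it reports no verdict.
The state is a dict: "time": time; "joints": joint angles; "qvel": joint speeds; "joint_efforts": joint torques, N m; "tcp_pos": TCP position; "eef_rot": TCP orientation; "force": force on the tool from outside, world axes, zero at the start; "wrist_torque": the same for the moment, N m; "grip_width": opening from 0.0 (shut) to 1.0 (fully open).
Only numpy, scipy, OpenCV 4.12 (cv2) and the standard library are available. Lean on these libraries where they do the work, as an engineer would, in place of code of your own. Each camera call takes 0.05 s, during which the arm holds its last target.

## Working session

There is one attempt and no reset: what is moved stays moved. The work goes in short steps, Python scripts to look and compute and a shell command to move; the robot and the scene stay as the last step left them, time stands still between calls to the robot, and variables do not carry over. Pictures are saved under pics/ and viewed, and the job is handed in when it is done.

```bash
mkdir -p pics; ls; cat > h.py <<'E'
import numpy as np,cv2
from plant import env
from scipy.spatial.transform import Rotation as R
E
python3 - <<'E'
from h import *
s=env.read_state()
for k,v in s.items(): print(k,v)
print(env.tips_ahead)
for n in ["side","top"]:
    c=env.read_camera(n); np.savez(f"{n}0.npz",**c)
    cv2.imwrite(f"pics/{n}0.png",c["image"][:,:,::-1]); print(n,c["fx"],c["fy"],c["cx"],c["cy"]); print(c["world_to_cam"])
E
```

```text
pics
time 0.0
joints [-1.29908818e+00  2.45851551e-01  1.55902161e+00  7.02681321e-06
  1.33870434e+00 -1.74129780e-01]
qvel [ 0.0010823  -0.0003349  -0.0009204  -0.00084604  0.00029504  0.00170396]
joint_efforts [-1.63818338e-03 -4.29503953e+01 -3.26133442e+01 -1.70846065e-04
  5.34998500e-03  1.43113084e-06]
tcp_pos [ 0.28013673 -0.58595867  0.25215223]
eef_rot [-3.06192480e+00 -6.94093971e-01  1.41238169e-04]
force [ 0.35805428  0.43541162 -0.22472599]
wrist_torque [ 0.03759347  0.01624009 -0.07317918]
grip_width 0.9982040005045968
0.022
side 586.1465323039357 586.1465323039357 316.23532628356617 238.6555530373293
[[ 0.96537467 -0.26080482  0.00570945 -0.44079592]
 [-0.12735545 -0.49028412 -0.86220767  0.08348813]
 [ 0.22766717  0.83162631 -0.50652279  1.54982482]
 [ 0.          0.          0.          1.        ]]
top 505.76379928271774 505.76379928271774 305.4628600704949 241.1126610268702
[[ 0.02173256 -0.99952274  0.02195404 -0.02572998]
 [-0.98868684 -0.02474637 -0.14793899  0.44226047]
 [ 0.14841167 -0.01849058 -0.98875279  1.33722985]
 [ 0.          0.          0.          1.        ]]
```

View pics/top0.png

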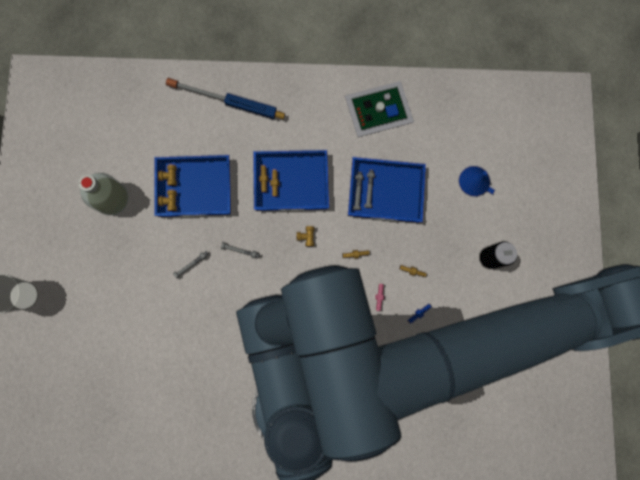

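View pics/side0.png

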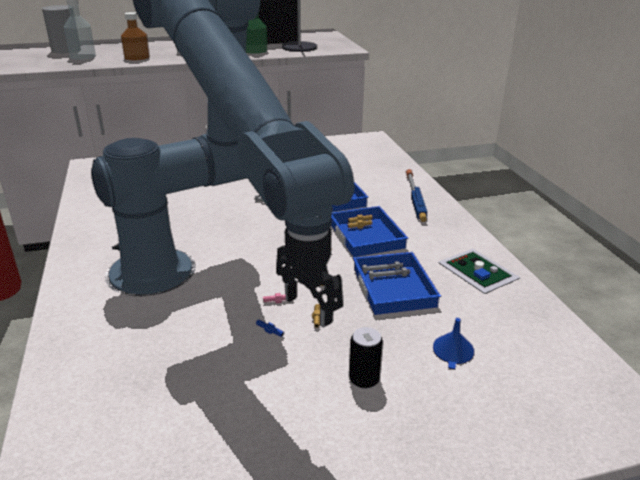

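The top view shows the tee tray at (193,186), the joiner tray at (291,181) and the bolt tray at (387,190). The loose parts are the bolts at (192,264) and (240,250), the tee at (307,236), and the brass joiners at (356,254) and (413,271). The pink and blue look-alikes, the bottle on the left and the can at (498,255) are to be left alone. Next I'll measure these positions.

```bash
cat >> h.py <<'E'
def ray(c,uv,z):
    W=c["world_to_cam"]; Rm=W[:3,:3]; C=-Rm.T@W[:3,3]
    d=Rm.T@np.array([(uv[0]-c["cx"])/c["fx"],(uv[1]-c["cy"])/c["fy"],1.0])
    return C+d*(z-C[2])/d[2]
def blobs(mask,amin=30):
    cs,_=cv2.findContours(mask.astype(np.uint8)*255,cv2.RETR_EXTERNAL,cv2.CHAIN_APPROX_NONE)
    return [k for k in cs if cv2.contourArea(k)>=amin]
def axis(c,k,z,shape=(480,640)):
    """centre and long-axis angle of contour, cast to plane z"""
    m=np.zeros(shape,np.uint8); cv2.drawContours(m,[k],-1,1,-1)
    v,u=np.nonzero(m); P=np.array([ray(c,(a,b),z)[:2] for a,b in zip(u,v)])
    rc=cv2.minAreaRect((P*1000).astype(np.float32))
    bx=cv2.boxPoints(rc); e=[bx[1]-bx[0],bx[2]-bx[1]]; L=max(e,key=np.linalg.norm)
    a=np.degrees(np.arctan2(L[1],L[0]))%180
    return np.round(rc[0],1),np.round(P.mean(0)*1000,1),round(a,1),np.round(sorted(rc[1]),1),bx
E
python3 - <<'E'
from h import *
c=dict(np.load("top0.npz")); im=c["image"]
hsv=cv2.cvtColor(im,cv2.COLOR_RGB2HSV)
H,S,V=[hsv[...,i].astype(int) for i in range(3)]
gold=(H>10)&(H<28)&(S>110)&(V>50)
for k in blobs(gold):
    x=axis(c,k,0.011); print("gold",cv2.boundingRect(k),x[:4])
blue=(H>105)&(H<125)&(S>150)
for k in blobs(blue,1500):
    x=axis(c,k,0.036); print("blue",cv2.boundingRect(k),x[:4]); print(np.round(x[4]))
roi=np.zeros_like(gold); roi[235:285,165:270]=1
g=cv2.cvtColor(im,cv2.COLOR_RGB2GRAY)
print("table",np.median(g[235:285,165:270]))
for k in blobs((g<np.median(g[235:285,165:270])*0.82)&roi,30):
    x=axis(c,k,0.0095); print("bolt",cv2.boundingRect(k),x[:4])
cr=cv2.resize(im[145:295,150:440],None,fx=2.7,fy=2.7,interpolation=cv2.INTER_CUBIC)
cv2.imwrite("pics/crop0.png",cr[:,:,::-1])
E
```

```text
gold (400, 266, 26, 10) (array([ 370.8, -311.2]), array([ 371.5, -310.7]), np.float32(81.0), array([17.3, 71. ]))
gold (343, 251, 26, 7) (array([ 413.7, -154.2]), array([ 414.2, -154.2]), np.float32(91.4), array([16.6, 69.1]))
gold (297, 227, 17, 19) (array([460.4, -14.3]), array([460. , -19.2]), np.float32(1.4), array([44.2, 50.3]))
gold (158, 191, 18, 19) (array([551.2, 371.7]), array([550.6, 366.4]), np.float32(3.4), array([46.8, 51.6]))
gold (271, 171, 8, 25) (array([608.4,  74.4]), array([608.9,  74.8]), np.float32(1.8), array([19.6, 69.1]))
gold (260, 166, 7, 25) (array([621.9, 107. ]), array([622. , 106.7]), np.float32(1.9), array([16.8, 69.3]))
gold (158, 166, 18, 19) (array([622.6, 376.1]), array([622.3, 371.4]), np.float32(3.4), array([47.2, 52.4]))
gold (275, 112, 9, 7) (array([809.4,  66.6]), array([809.2,  66.9]), np.float32(66.3), array([16. , 24.5]))
blue (349, 158, 76, 64) (array([ 591.7, -236.9]), array([ 591.4, -236.8]), np.float32(86.1), array([163.4, 201.8]))
[[ 503. -332.]
 [ 666. -343.]
 [ 680. -142.]
 [ 517. -131.]]
blue (155, 156, 75, 60) (array([588.7, 298.4]), array([588.5, 298.3]), np.float32(93.2), array([163. , 202.4]))
[[502. 395.]
 [513. 193.]
 [676. 202.]
 [664. 404.]]
blue (254, 151, 75, 59) (array([611.9,  28.7]), array([611.4,  28.9]), np.float32(92.7), array([162.6, 201.7]))
[[526. 126.]
 [536. -76.]
 [698. -68.]
 [688. 133.]]
table 152.0
bolt (174, 251, 37, 29) (array([375.8, 290. ]), array([375.4, 289.5]), np.float32(127.3), array([ 26.4, 113.1]))
bolt (221, 242, 42, 17) (array([415.3, 158.7]), array([415.5, 159.7]), np.float32(75.4), array([ 22.7, 117.2]))
```

View pics/crop0.png

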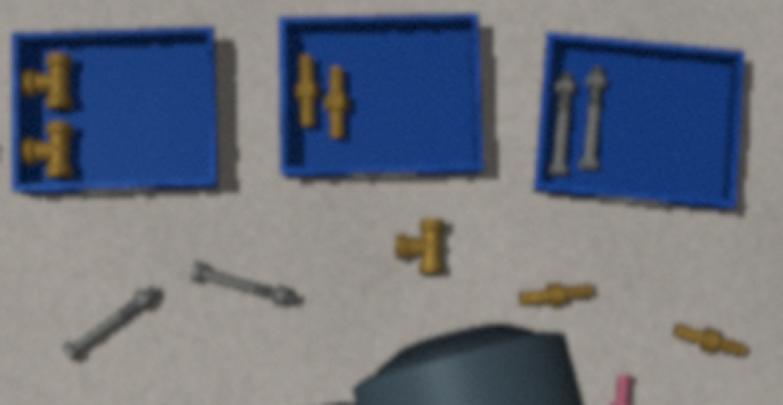

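```bash
cat >> h.py <<'E'
def go(x,y,z,yaw):
    """mm, deg (world heading of tool x, mod 180): print shift/turn in tool axes from measured pose"""
    s=env.read_state(); Rt=R.from_rotvec(s["eef_rot"]); p=np.array(s["tcp_pos"])*1000
    best=None
    for k in (0,180):
        a=np.radians(yaw+k)/2
        Rg=R.from_rotvec(np.pi*np.array([np.cos(a),np.sin(a),0]))
        rv=(Rt.inv()*Rg).as_rotvec(); j6=s["joints"][5]+rv[2]
        if best is None or np.linalg.norm(rv)<np.linalg.norm(best): best=rv
    print("t",round(s["time"],2),"tcp",np.round(p,1),"joints",np.round(s["joints"],2),"F",np.round(s["force"],1),"grip mm",round(s["grip_width"]*85.4,1))
    print("dp",np.round(Rt.inv().apply(np.array([x,y,z])-p),1),"rot",np.round(best,3))
E
python3 - <<'E'
from h import *
go(415,159,200,75.4)
c=dict(np.load("top0.npz"))
for uv,z in (((103,185),.1),((498,252),.1)): print(ray(c,uv,z))
E
```

```text
t 0.1 tcp [ 280.2 -586.   252.3] joints [-1.3   0.25  1.56  0.    1.34 -0.17] F [-1.1 -0.5  0.4] grip mm 85.5
dp [ 442.9 -613.9   53.5] rot [-0.002 -0.001 -0.87 ]
[0.56681219 0.51462195 0.1       ]
[ 0.41669002 -0.51330337  0.1       ]
```

```bash
python3 -m handwheel '{"jaw":[12,12,12,12,12],"dp":[[30,-40,0],[60,-82,0],[88,-122,10],[117,-163,15],[147,-204,20]],"rot":[[0,0,-0.15],[0,0,-0.3],[0,0,-0.45],[0,0,-0.6],[0,0,-0.75]]}'
python3 - <<'E'
from h import *
print(env.tips_ahead)
c=env.read_camera("wrist"); cv2.imwrite("pics/w1.png",c["image"][:,:,::-1]); 
W=c["world_to_cam"]; s=env.read_state()
T=np.eye(4);T[:3,:3]=R.from_rotvec(s["eef_rot"]).as_matrix();T[:3,3]=s["tcp_pos"]
print(np.round(W@T,3))
np.savez("w1.npz",**c)
go(415,159,200,75.4)
E
```

```text
time: 0.6
tcp_pos: [0.3242, -0.3397, 0.2326]
eef_rot: [-2.591, -1.775, -0.0]
force: [0.8, 0.2, 0.5]
grip_width: 0.148
0.022
[[-0.008  1.    -0.004 -0.002]
 [-0.955 -0.009 -0.296  0.029]
 [-0.296  0.001  0.955  0.137]
 [ 0.     0.     0.     1.   ]]
t 0.65 tcp [ 324.6 -332.9  230.3] joints [-1.04 -0.18  2.03  0.    1.29 -0.68] F [ 3.3  2.9 -2.1] grip mm 12.1
dp [491.9 -89.   34.4] rot [-0.004 -0.008 -0.106]
```

View pics/w1.png

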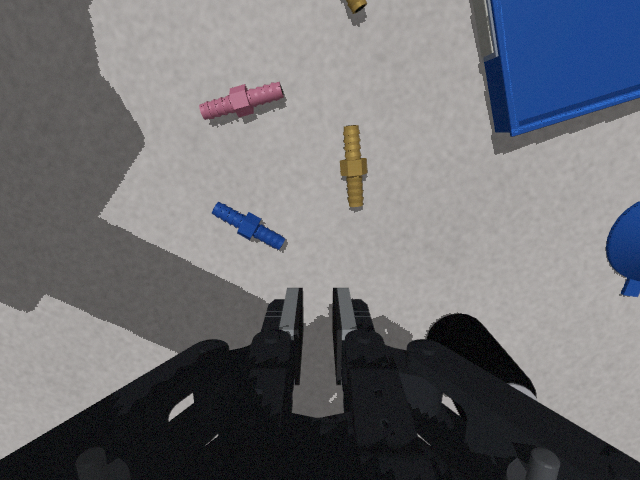

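The wrist view is sharp: brass joiner at (353,167), look-alikes pink at (240,99) and blue at (250,226), bolt tray at top right, and fingertips near row 288. I'll check tip depth in this image.

```bash
python3 - <<'E'
from h import *
c=dict(np.load("w1.npz")); W=c["world_to_cam"]; d=c["depth"]
print(c["fx"],c["cx"],c["cy"])
s=env.read_state(); T=np.eye(4);T[:3,:3]=R.from_rotvec(s["eef_rot"]).as_matrix();T[:3,3]=s["tcp_pos"]
M=np.linalg.inv(W@T)
for v in (288,289,291,295,310,340,370):
  for u in (291,297,338,346):
    z=d[v,u]; P=np.array([(u-c["cx"])/c["fx"]*z,(v-c["cy"])/c["fy"]*z,z,1]); print(v,u,np.round((M@P)[:3]*1000,1),end=' ')
  print()
E
```

```text
357.9278204068859 317.41674529889497 240.44514708824664
288 291 [ 4.4 -8.5 15.2] 288 297 [ 4.1 -6.1 15.7] 288 338 [ 4.2 11.1 15.1] 288 346 [ 3.9 14.6 15.9] 
289 291 [ 4.4 -8.5 14.3] 289 297 [ 4.5 -6.  13.9] 289 338 [ 4.  11.1 14.6] 289 346 [ 4.2 14.4 14.3] 
291 291 [ 4.3 -8.4 12.6] 291 297 [ 4.  -5.9 13. ] 291 338 [ 4.  11.  12.7] 291 346 [ 4.2 14.3 12.2] 
295 291 [ 4.2 -8.1  9. ] 295 297 [ 4.2 -5.7  9. ] 295 338 [ 3.9 10.8  9.1] 295 346 [ 4.2 14.   8.5] 
310 291 [ 4.6 -7.2 -4.3] 310 297 [ 4.4 -5.  -4. ] 310 338 [ 4.5 10.  -4.4] 310 346 [ 3.9 13.  -3.3] 
340 291 [  0.2  -6.5 -17.1] 340 297 [  0.4  -4.5 -17.4] 340 338 [ -0.3   9.3 -16.6] 340 346 [  5.6  11.2 -25.7] 
370 291 [ -5.2  -6.1 -25.6] 370 297 [-12.   -4.8 -16.7] 370 338 [-12.1   9.4 -16.7] 370 346 [  2.2  10.5 -35.7]
```

```bash
python3 -m handwheel '{"jaw":[70,70,70,70,70],"dp":[[48,-9,4],[97,-18,8],[146,-27,12],[195,-36,16],[244,-45,20]],"rot":[[0,0,-0.03],[0,0,-0.06],[0,0,-0.09],[0,0,-0.11],[0,0,-0.11]]}'
python3 - <<'E'
from h import *
go(415,159,200,75.4)
E
```

```text
time: 1.15
tcp_pos: [0.3716, -0.0965, 0.2133]
eef_rot: [2.496, 1.907, 0.0]
force: [1.1, 0.5, -0.4]
grip_width: 0.819
t 1.15 tcp [371.6 -96.5 213.3] joints [-0.55 -0.4   2.24  0.    1.3  -0.29] F [ 1.1  0.5 -0.4] grip mm 69.9
dp [257.9 -25.3  13.3] rot [ 0.     0.    -0.011]
```

```bash
python3 -m handwheel '{"jaw":[70,70,70,70,70],"dp":[[45,-4,3],[90,-9,5],[135,-13,8],[180,-17,11],[200,-20,13]],"rot":[[0,0,-0.01],[0,0,-0.01],[0,0,-0.01],[0,0,-0.01],[0,0,-0.01]]}'
python3 - <<'E'
from h import *
c=env.read_camera("wrist"); cv2.imwrite("pics/w2.png",c["image"][:,:,::-1]); np.savez("w2.npz",**c)
go(415,159,200,75.4)
E
```

```text
time: 1.65
tcp_pos: [0.4046, 0.1028, 0.2002]
eef_rot: [-2.482, -1.925, 0.0]
force: [0.6, -0.4, 0.3]
grip_width: 0.82
t 1.7 tcp [404.5 103.8 199.8] joints [-0.02 -0.28  2.18  0.    1.25  0.23] F [0.1 0.7 1.1] grip mm 70.2
dp [56.1 -3.5 -0.1] rot [-0.002 -0.001  0.004]
```

View pics/w2.png

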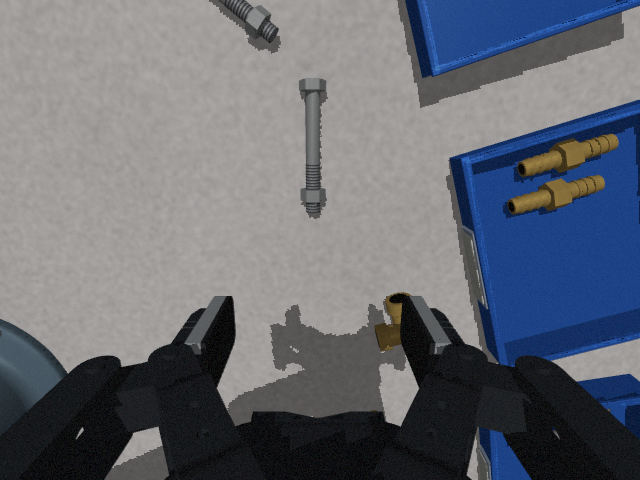

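The bolt is clear, with its head end at (313,79) and nut end at (314,216).

```bash
cat >> h.py <<'E'
def seg(c,a,b,z):
    A=ray(c,a,z)*1000;B=ray(c,b,z)*1000; d=B-A
    C=(A+B)/2; yaw=np.degrees(np.arctan2(d[1],d[0]))%180
    print("centre",np.round(C,1),"len",round(np.linalg.norm(d),1),"yaw",round(yaw,1)); return C,yaw
E
python3 - <<'E'
from h import *
c=dict(np.load("w2.npz"))
C,y=seg(c,(313,79),(314,216),.0095)
go(C[0],C[1],60,y)
go(C[0],C[1],26,y)
E
```

```text
centre [416.  159.7   9.5] len 112.0 yaw 75.8
t 1.7 tcp [404.5 103.8 199.8] joints [-0.02 -0.28  2.18  0.    1.25  0.23] F [0.1 0.7 1.1] grip mm 70.2
dp [ 56.9  -2.4 139.9] rot [-0.002 -0.001 -0.004]
t 1.7 tcp [404.5 103.8 199.8] joints [-0.02 -0.28  2.18  0.    1.25  0.23] F [0.1 0.7 1.1] grip mm 70.2
dp [ 56.9  -2.4 173.9] rot [-0.002 -0.001 -0.004]
```

```bash
python3 -m handwheel '{"jaw":[50,40,40,40,40],"dp":[[30,-1,35],[57,-2,75],[57,-2,115],[57,-2,150],[57,-2,165]],"rot":[[0,0,0],[0,0,0],[0,0,0],[0,0,0],[0,0,0]]}' 40
python3 - <<'E'
from h import *
go(416,159.7,26,75.8)
E
```

```text
time: 2.2
tcp_pos: [0.4146, 0.1551, 0.032]
eef_rot: [-2.483, -1.919, 0.009]
force: [-0.4, 0.0, -0.7]
grip_width: 0.465
t 2.2 tcp [414.6 155.1  32. ] joints [ 0.1   0.11  2.18 -0.    0.85  0.36] F [-0.4  0.  -0.7] grip mm 39.7
dp [4.8 0.2 6. ] rot [-0.006  0.002 -0.007]
```

```bash
python3 -m handwheel '{"jaw":[40,30,12,5,5],"dp":[[1,0,7],[2,0,8],[2,0,8],[2,0,8],[2,0,8]],"rot":[[0,0,0],[0,0,0],[0,0,0],[0,0,0],[0,0,0]]}' 50
python3 - <<'E'
from h import *
go(416,159.7,26,75.8)
E
```

```text
time: 2.7
tcp_pos: [0.419, 0.1575, 0.0287]
eef_rot: [2.485, 1.92, 0.004]
force: [0.2, 0.2, 1.2]
grip_width: 0.111
t 2.7 tcp [419.  157.5  28.7] joints [ 0.11  0.13  2.17 -0.    0.84  0.36] F [0.2 0.2 1.2] grip mm 9.5
dp [ 1.4 -3.5  2.7] rot [ 0.003 -0.001 -0.007]
```

```bash
python3 -m handwheel '{"jaw":[30,30,30,30,30],"dp":[[0,0,0],[0,0,0],[0,-1,4],[1,-2,4],[1,-2,4]],"rot":[[0,0,0],[0,0,0],[0,0,0],[0,0,0],[0,0,0]]}' 50
python3 - <<'E'
from h import *
go(416,159.7,26,75.8)
c=env.read_camera("wrist"); cv2.imwrite("pics/w3.png",c["image"][:,:,::-1]); np.savez("w3.npz",**c)
E
```

```text
time: 3.2
tcp_pos: [0.4158, 0.159, 0.0233]
eef_rot: [-2.485, -1.921, 0.001]
force: [0.3, 0.9, 0.2]
grip_width: 0.355
t 3.2 tcp [415.8 159.   23.3] joints [0.11 0.14 2.18 0.   0.83 0.36] F [0.3 0.9 0.2] grip mm 30.3
dp [ 0.7 -0.  -2.7] rot [-0.001  0.    -0.007]
```

View pics/w3.png

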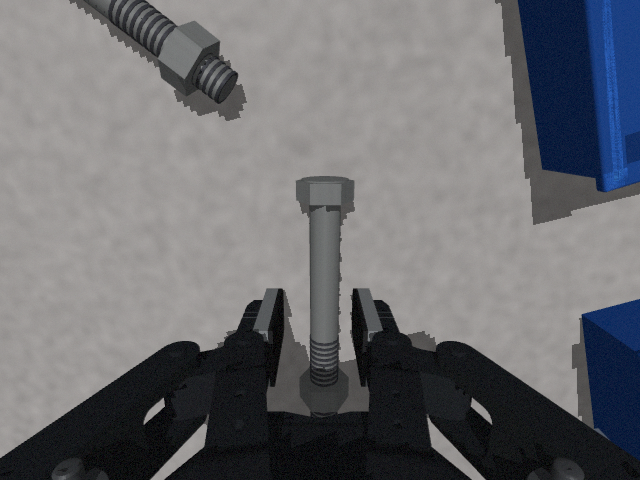

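The bolt shank sits centred between the pads at (323,300). I'll raise slightly and grip.

```bash
python3 -m handwheel '{"jaw":[30,5,5,5,5],"dp":[[0,0,-1],[0,0,-1],[0,0,-1],[0,0,-1],[0,0,-1]],"rot":[[0,0,0],[0,0,0],[0,0,0],[0,0,0],[0,0,0]]}' 60
python3 - <<'E'
from h import *
go(416,159.7,160,75.8)
E
```

```text
time: 3.75
tcp_pos: [0.4166, 0.159, 0.0249]
eef_rot: [2.486, 1.921, 0.001]
force: [-1.4, -0.4, 4.6]
grip_width: 0.11
t 3.75 tcp [416.6 159.   24.9] joints [ 0.11  0.13  2.18 -0.    0.83  0.36] F [-1.4 -0.4  4.6] grip mm 9.4
dp [   0.6   -0.7 -135.1] rot [ 0.    -0.    -0.007]
```

```bash
python3 -m handwheel '{"jaw":[5,5,5,5,5],"dp":[[0,0,-20],[0,0,-50],[0,0,-90],[0,0,-120],[-45,0,-125]],"rot":[[0,0,0],[0,0,0],[0,0,0],[0,0,0.1],[0,0,0.24]]}'
python3 - <<'E'
from h import *
go(592.5,-237,140,-3.9)
E
```

```text
time: 4.25
tcp_pos: [0.408, 0.1173, 0.1539]
eef_rot: [2.694, 1.609, 0.013]
force: [0.9, -1.5, -0.5]
grip_width: 0.105
t 4.25 tcp [408.  117.3 153.9] joints [ 0.01 -0.19  2.2   0.    1.13  0.5 ] F [ 0.9 -1.5 -0.5] grip mm 9.0
dp [-224.6  330.3   15.3] rot [ 0.004 -0.009  1.145]
```

```bash
python3 - <<'E'
from h import *
c=env.read_camera("wrist"); cv2.imwrite("pics/w4.png",c["image"][:,:,::-1]); np.savez("w4.npz",**c)
go(592.5,-237,140,-3.9)
E
```

```text
t 4.3 tcp [405.2 111.5 151.9] joints [-0.   -0.2   2.21 -0.    1.13  0.5 ] F [ 1.6 -2.4 -2.7] grip mm 9.8
dp [-214.8  332.2   13.8] rot [ 0.005 -0.002  1.135]
```

View pics/w4.png

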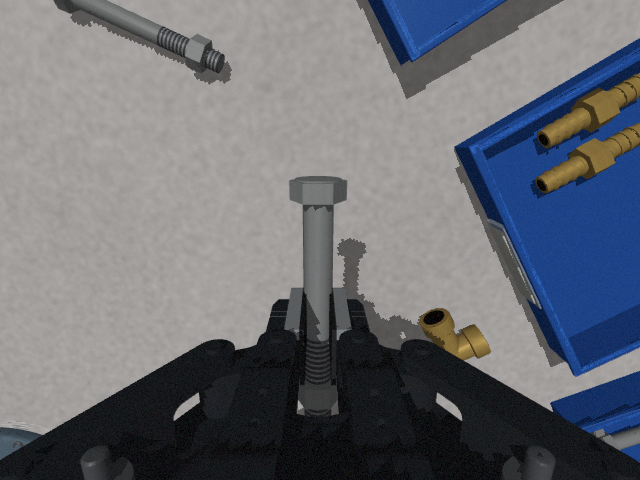

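The bolt is held level (head at (318,190)). Carrying it to the bolt tray.

```bash
python3 -m handwheel '{"jaw":[5,5,5,5,5],"dp":[[-25,38,2],[-51,78,3],[-78,120,5],[-105,162,7],[-132,204,8]],"rot":[[0,0,0.14],[0,0,0.28],[0,0,0.42],[0,0,0.56],[0,0,0.7]]}'
python3 - <<'E'
from h import *
go(592.5,-237,140,-3.9)
E
```

```text
time: 4.8
tcp_pos: [0.5217, -0.0995, 0.1405]
eef_rot: [-3.087, -0.577, 0.002]
force: [0.3, 0.3, -1.3]
grip_width: 0.109
t 4.8 tcp [521.7 -99.5 140.5] joints [-0.4   0.1   1.94  0.    1.1   0.8 ] F [ 0.3  0.3 -1.3] grip mm 9.3
dp [ 16.4 153.8   0.3] rot [-0.001  0.001  0.438]
```

```bash
python3 -m handwheel '{"jaw":[5,5,5,5,5],"dp":[[4,40,0],[9,80,0],[13,118,0],[16,142,0],[16,146,0]],"rot":[[0,0,0.12],[0,0,0.24],[0,0,0.36],[0,0,0.43],[0,0,0.43]]}'
python3 - <<'E'
from h import *
c=env.read_camera("wrist"); cv2.imwrite("pics/w5.png",c["image"][:,:,::-1]); np.savez("w5.npz",**c)
go(592.5,-237,31,-3.9)
E
```

```text
time: 5.3
tcp_pos: [0.5906, -0.2301, 0.1407]
eef_rot: [3.14, -0.09, -0.0]
force: [-0.4, -0.2, -0.9]
grip_width: 0.11
t 5.35 tcp [ 590.  -229.   140.6] joints [-0.55  0.33  1.68 -0.    1.14  1.08] F [ 0.3 -0.1 -1.1] grip mm 9.6
dp [  3.    7.9 109.5] rot [-0.     0.001  0.013]
```

View pics/w5.png

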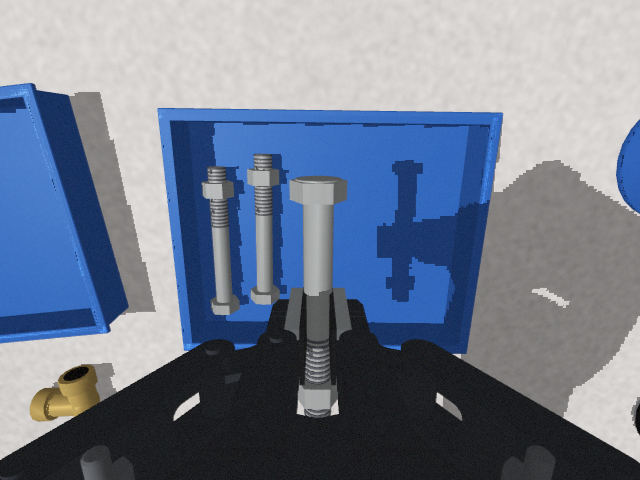

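```bash
python3 -m handwheel '{"jaw":[5,5,5,5,5],"dp":[[3,8,20],[3,8,50],[3,8,80],[3,8,98],[3,8,103]],"rot":[[0,0,0.01],[0,0,0.01],[0,0,0.01],[0,0,0.01],[0,0,0.01]]}'
python3 - <<'E'
from h import *
go(592.5,-237,30,-3.9)
E
```

```text
time: 5.85
tcp_pos: [0.5907, -0.2338, 0.0356]
eef_rot: [-3.137, 0.099, 0.008]
force: [-0.3, 0.7, -1.1]
grip_width: 0.107
t 5.85 tcp [ 590.7 -233.8   35.6] joints [-0.56  0.48  1.69  0.    0.97  1.08] F [-0.3  0.7 -1.1] grip mm 9.2
dp [2.1 3.1 5.6] rot [-0.003  0.005  0.005]
```

```bash
python3 -m handwheel '{"jaw":[5,5,5,5,5],"dp":[[0,1,3],[0,2,5],[0,2,6],[0,2,6],[0,2,6]],"rot":[[0,0,0],[0,0,0],[0,0,0],[0,0,0],[0,0,0]]}'
python3 - <<'E'
from h import *
go(592.5,-237,30,-3.9)
E
```

```text
time: 6.35
tcp_pos: [0.593, -0.238, 0.0333]
eef_rot: [3.139, -0.101, 0.002]
force: [-1.0, -0.3, -0.6]
grip_width: 0.11
t 6.35 tcp [ 593.  -238.    33.3] joints [-0.56  0.49  1.68  0.    0.96  1.08] F [-1.  -0.3 -0.6] grip mm 9.4
dp [-0.6 -1.   3.3] rot [ 0.001 -0.001  0.004]
```

```bash
python3 -m handwheel '{"jaw":[5,5,5,5,5],"dp":[[0,0,2],[0,0,4],[0,0,4],[0,0,4],[0,0,4]],"rot":[[0,0,0],[0,0,0],[0,0,0],[0,0,0],[0,0,0]]}'
```

```text
time: 6.85
tcp_pos: [0.5928, -0.2379, 0.029]
eef_rot: [3.14, -0.101, 0.0]
force: [-1.9, 0.4, 4.1]
grip_width: 0.108
```

Contact (+4 N up). Release.

```bash
python3 -m handwheel '{"jaw":[28,28,28,28,28],"dp":[[0,0,0],[0,0,0],[0,0,0],[0,0,-10],[0,0,-35]],"rot":[[0,0,0],[0,0,0],[0,0,0],[0,0,0],[0,0,0]]}'
python3 -m handwheel '{"jaw":[28,28,28,28,28],"dp":[[0,0,-45],[0,0,-85],[0,0,-110],[0,0,-110],[0,-20,-110]],"rot":[[0,0,0],[0,0,0],[0,0,0],[0,0,0],[0,0,0]]}'
python3 - <<'E'
from h import *
c=env.read_camera("wrist"); cv2.imwrite("pics/w6.png",c["image"][:,:,::-1]); np.savez("w6.npz",**c)
go(376,290,180,127.3)
E
```

```text
time: 7.35
tcp_pos: [0.5909, -0.2367, 0.0618]
eef_rot: [-3.137, 0.101, 0.007]
force: [-0.1, -0.3, 0.2]
grip_width: 0.33
time: 7.85
tcp_pos: [0.5941, -0.2191, 0.1746]
eef_rot: [3.138, -0.105, 0.003]
force: [0.5, 1.0, -0.5]
grip_width: 0.33
t 7.9 tcp [ 593.4 -214.5  172.8] joints [-0.53  0.28  1.67  0.    1.19  1.11] F [0.8 2.2 0.3] grip mm 27.8
dp [-249.2 -489.6   -5.6] rot [-0.002  0.003  0.856]
```

View pics/w6.png

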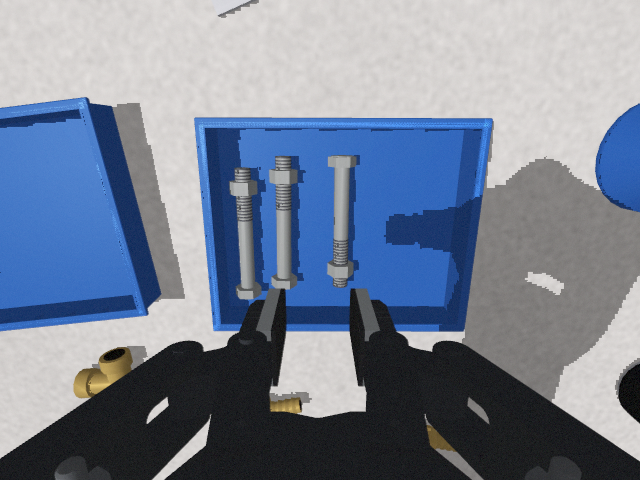

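The first bolt lies in the tray at u≈341, beside the two stock bolts, with free floor to its right. Now the second bolt.

```bash
cat >> h.py <<'E'
def go(x,y,z,yaw):
    s=env.read_state(); Rt=R.from_rotvec(s["eef_rot"]); p=np.array(s["tcp_pos"])*1000
    X=Rt.as_matrix()[:,0]; cur=np.degrees(np.arctan2(X[1],X[0])); opt=[]
    for k in (0,180):
        j6=(np.degrees(np.arctan2(y,x))-(yaw+k-90)+180)%360-180
        a=np.radians(yaw+k)/2
        Rg=R.from_rotvec(np.pi*np.array([np.cos(a),np.sin(a),0]))
        rv=(Rt.inv()*Rg).as_rotvec()
        opt.append((abs(np.radians(j6)-s["joints"][5]) if abs(j6)<150 else 99,np.radians(j6),rv))
    b=min(opt,key=lambda o:o[0])
    print("t",round(s["time"],2),"tcp",np.round(p,1),"F",np.round(s["force"],1),"grip mm",round(s["grip_width"]*85.4,1),"j6",round(s["joints"][5],2),"->",round(b[1],2))
    print("dp",np.round(Rt.inv().apply(np.array([x,y,z])-p),1),"rot",np.round(b[2],3))
E
python3 - <<'E'
from h import *
go(376,290,180,127.3)
E
```

```text
t 7.9 tcp [ 593.4 -214.5  172.8] F [0.8 2.2 0.3] grip mm 27.8 j6 1.11 -> 0.01
dp [-249.2 -489.6   -5.6] rot [-3.000e-03 -2.000e-03 -2.286e+00]
```

```bash
python3 -m handwheel '{"jaw":[70,70,70,70,70],"dp":[[-20,-40,0],[-40,-80,0],[-60,-120,0],[-80,-160,0],[-100,-200,0]],"rot":[[0,0,-0.14],[0,0,-0.29],[0,0,-0.43],[0,0,-0.58],[0,0,-0.73]]}'
python3 - <<'E'
from h import *
go(376,290,180,127.3)
E
```

```text
time: 8.4
tcp_pos: [0.5046, -0.0093, 0.1716]
eef_rot: [-2.964, -1.035, 0.005]
force: [1.5, -0.2, 0.4]
grip_width: 0.818
t 8.4 tcp [504.6  -9.3 171.6] F [ 1.5 -0.2  0.4] grip mm 69.9 j6 0.65 -> 0.01
dp [  85.8 -314.2   -7.6] rot [-4.00e-03 -1.00e-03 -1.55e+00]
```

```bash
python3 -m handwheel '{"jaw":[70,70,70,70,70],"dp":[[8,-30,0],[17,-62,-2],[26,-94,-4],[34,-126,-6],[43,-158,-8]],"rot":[[0,0,-0.14],[0,0,-0.29],[0,0,-0.43],[0,0,-0.58],[0,0,-0.73]]}'
python3 - <<'E'
from h import *
go(376,290,180,127.3)
E
```

```text
time: 8.9
tcp_pos: [0.4408, 0.1407, 0.1798]
eef_rot: [-2.398, -2.025, 0.004]
force: [0.5, 0.8, -0.3]
grip_width: 0.822
t 8.9 tcp [440.8 140.7 179.8] F [ 0.5  0.8 -0.3] grip mm 70.2 j6 0.23 -> 0.01
dp [136.4 -88.9   0. ] rot [-0.004 -0.001 -0.819]
```

```bash
python3 -m handwheel '{"jaw":[70,70,70,70,70],"dp":[[18,-12,0],[37,-25,0],[55,-38,0],[72,-50,0],[85,-62,0]],"rot":[[0,0,-0.14],[0,0,-0.29],[0,0,-0.43],[0,0,-0.58],[0,0,-0.73]]}'
python3 - <<'E'
from h import *
c=env.read_camera("wrist"); cv2.imwrite("pics/w7.png",c["image"][:,:,::-1]); np.savez("w7.npz",**c)
go(376,290,180,127.3)
E
```

```text
time: 9.4
tcp_pos: [0.3947, 0.2346, 0.1797]
eef_rot: [-1.516, -2.748, 0.004]
force: [0.0, 0.2, 0.2]
grip_width: 0.818
t 9.45 tcp [393.5 235.8 179.5] F [-1.5  0.9 -0.3] grip mm 70.2 j6 -0.28 -> 0.01
dp [55.1 14.4 -0.4] rot [-0.004 -0.003 -0.083]
```

View pics/w7.png

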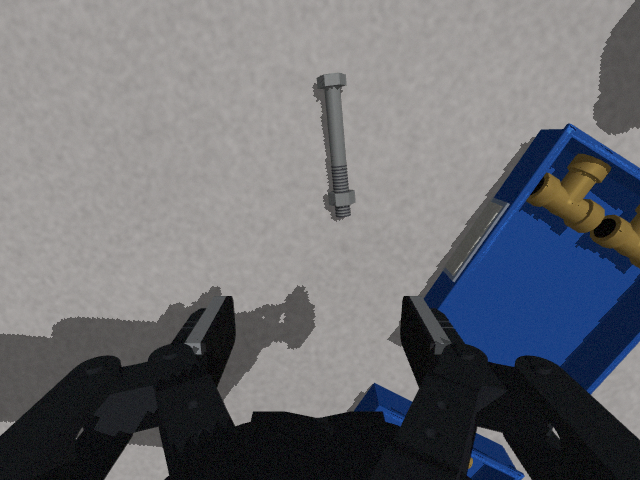

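The second bolt's head end is at (332,74) and its nut end at (343,218).

```bash
python3 - <<'E'
from h import *
c=dict(np.load("w7.npz"))
C,y=seg(c,(332,75),(343,217),.0095)
go(C[0],C[1],26,y)
E
```

```text
centre [375.6 293.6   9.5] len 108.7 yaw 127.7
t 9.45 tcp [393.5 235.8 179.5] F [-1.5  0.9 -0.3] grip mm 70.2 j6 -0.28 -> 0.0
dp [ 57.9  16.6 153.6] rot [-0.004 -0.003 -0.091]
```

```bash
python3 -m handwheel '{"jaw":[50,40,40,40,40],"dp":[[28,8,25],[57,16,60],[58,17,100],[58,17,135],[58,17,146]],"rot":[[0,0,-0.05],[0,0,-0.09],[0,0,-0.09],[0,0,-0.09],[0,0,-0.09]]}'
python3 -m handwheel '{"jaw":[35,30,30,30,30],"dp":[[0,0,3],[0,0,6],[0,0,6],[0,0,6],[0,0,6]],"rot":[[0,0,0],[0,0,0],[0,0,0],[0,0,0],[0,0,0]]}'
python3 - <<'E'
from h import *
c=env.read_camera("wrist"); cv2.imwrite("pics/w8.png",c["image"][:,:,::-1]); np.savez("w8.npz",**c)
go(375.6,293.6,25,127.7)
E
```

```text
time: 9.95
tcp_pos: [0.3766, 0.2903, 0.0309]
eef_rot: [-1.401, -2.805, 0.012]
force: [-0.2, -0.8, 0.6]
grip_width: 0.472
time: 10.45
tcp_pos: [0.3816, 0.2921, 0.0307]
eef_rot: [1.403, 2.81, 0.003]
force: [0.4, -0.0, 0.6]
grip_width: 0.35
t 10.5 tcp [381.4 292.   30.5] F [-0.2 -0.3  0.1] grip mm 30.2 j6 -0.23 -> 0.01
dp [ 4.8 -3.7  5.5] rot [ 0.002  0.    -0.013]
```

View pics/w8.png

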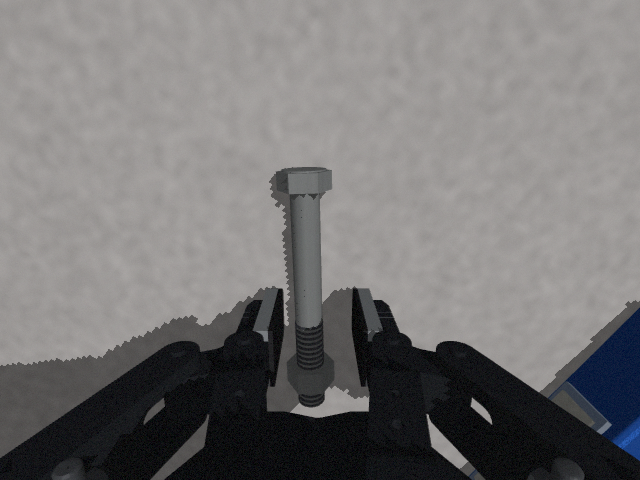

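The bolt is between the pads, slightly left of centre and slightly skewed. I'll adjust, lower and grip.

```bash
python3 -m handwheel '{"jaw":[30,30,5,5,5],"dp":[[4,-3,5],[4,-3,6],[4,-3,6],[4,-3,6],[4,-3,6]],"rot":[[0,0,-0.02],[0,0,-0.03],[0,0,-0.03],[0,0,-0.03],[0,0,-0.03]]}' 60
python3 -m handwheel '{"jaw":[5,5,5,5,5],"dp":[[0,0,0],[0,0,-20],[0,0,-60],[0,0,-100],[0,0,-120]],"rot":[[0,0,0],[0,0,0],[0,0,0],[0,0,0],[0,0,0]]}'
python3 - <<'E'
from h import *
c=env.read_camera("wrist"); cv2.imwrite("pics/w9.png",c["image"][:,:,::-1]); np.savez("w9.npz",**c)
go(589.4,-281.9,140,-3.9)
E
```

```text
time: 11.0
tcp_pos: [0.3759, 0.2932, 0.0235]
eef_rot: [-1.361, -2.832, 0.0]
force: [-0.0, 0.2, -1.0]
grip_width: 0.113
time: 11.5
tcp_pos: [0.3775, 0.2939, 0.1471]
eef_rot: [1.359, 2.829, 0.006]
force: [0.9, 1.1, -1.4]
grip_width: 0.106
t 11.55 tcp [378.8 294.5 149.4] F [1.7 2.6 0.8] grip mm 9.2 j6 -0.25 -> 1.19
dp [-581.6 -196.     9. ] rot [ 0.007 -0.009  2.314]
```

View pics/w9.png

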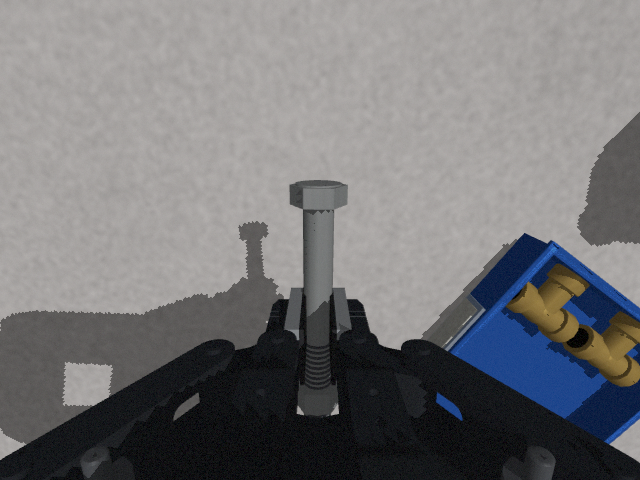

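The second bolt is held level. Carrying it over.

```bash
python3 -m handwheel '{"jaw":[5,5,5,5,5],"dp":[[-36,-12,0],[-74,-25,0],[-112,-38,0],[-150,-51,0],[-190,-64,0]],"rot":[[0,0,0.14],[0,0,0.29],[0,0,0.43],[0,0,0.58],[0,0,0.73]]}'
python3 - <<'E'
from h import *
go(589.4,-281.9,140,-3.9)
E
```

```text
time: 12.05
tcp_pos: [0.4444, 0.1034, 0.1425]
eef_rot: [-2.287, -2.152, 0.001]
force: [0.4, -0.6, -2.0]
grip_width: 0.112
t 12.05 tcp [444.4 103.4 142.5] F [ 0.4 -0.6 -2. ] grip mm 9.6 j6 0.04 -> 1.19
dp [-375.7  168.2    2.3] rot [-1.000e-03  1.000e-03  1.578e+00]
```

```bash
python3 -m handwheel '{"jaw":[5,5,5,5,5],"dp":[[-36,16,0],[-72,32,0],[-110,49,-2],[-148,66,-4],[-185,83,-4]],"rot":[[0,0,0.14],[0,0,0.29],[0,0,0.43],[0,0,0.58],[0,0,0.73]]}'
python3 - <<'E'
from h import *
go(589.4,-281.9,140,-3.9)
E
```

```text
time: 12.55
tcp_pos: [0.5174, -0.0861, 0.1466]
eef_rot: [-2.906, -1.193, 0.001]
force: [0.6, 0.9, -0.5]
grip_width: 0.106
t 12.55 tcp [517.4 -86.1 146.6] F [ 0.6  0.9 -0.5] grip mm 9.1 j6 0.41 -> 1.19
dp [-86.3 189.9   6.4] rot [-0.001  0.001  0.847]
```

```bash
python3 -m handwheel '{"jaw":[5,5,5,5,5],"dp":[[-17,37,0],[-34,74,0],[-50,110,0],[-67,146,0],[-78,172,0]],"rot":[[0,0,0.14],[0,0,0.29],[0,0,0.43],[0,0,0.58],[0,0,0.73]]}'
python3 - <<'E'
from h import *
go(589.4,-281.9,120,-3.9)
E
```

```text
time: 13.05
tcp_pos: [0.5839, -0.2634, 0.146]
eef_rot: [-3.14, -0.075, 0.002]
force: [0.5, -0.2, -1.1]
grip_width: 0.111
t 13.05 tcp [ 583.9 -263.4  146. ] F [ 0.5 -0.2 -1.1] grip mm 9.5 j6 0.92 -> 1.19
dp [ 4.6 18.7 25.9] rot [-0.001  0.001  0.116]
```

```bash
python3 -m handwheel '{"jaw":[5,5,5,5,5],"dp":[[2,8,0],[4,13,0],[4,13,10],[4,13,20],[4,13,26]],"rot":[[0,0,0.04],[0,0,0.07],[0,0,0.07],[0,0,0.07],[0,0,0.07]]}'
python3 -m handwheel '{"jaw":[5,5,5,5,5],"dp":[[0,0,0],[0,0,0],[0,0,0],[0,0,0],[0,0,0]],"rot":[[0,0,0],[0,0,0],[0,0,0],[0,0,0],[0,0,0]]}'
python3 - <<'E'
from h import *
c=env.read_camera("wrist"); cv2.imwrite("pics/w10.png",c["image"][:,:,::-1]); np.savez("w10.npz",**c)
go(589.4,-281.9,30,-3.9)
E
```

```text
time: 13.55
tcp_pos: [0.5877, -0.2725, 0.1192]
eef_rot: [-3.14, 0.02, 0.004]
force: [-0.4, -0.3, -0.1]
grip_width: 0.111
time: 14.05
tcp_pos: [0.5889, -0.2741, 0.122]
eef_rot: [3.141, -0.022, 0.001]
force: [1.2, 1.3, -1.3]
grip_width: 0.114
t 14.1 tcp [ 588.9 -274.   122. ] F [ 0.4 -0.  -0.9] grip mm 9.2 j6 0.98 -> 1.19
dp [ 0.6  7.8 92. ] rot [ 0.    -0.001  0.054]
```

View pics/w10.png

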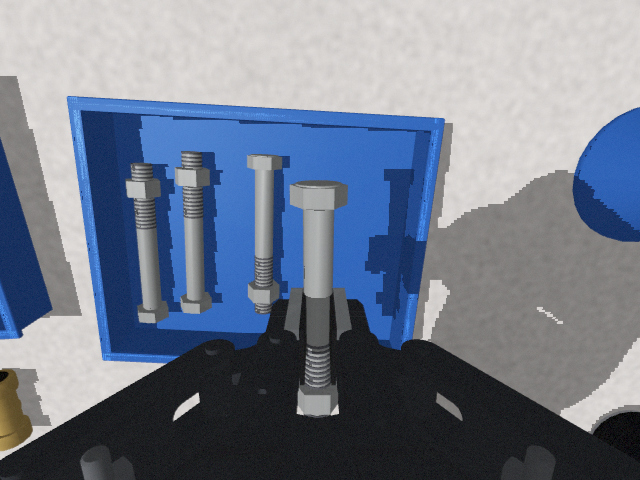

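The tray is lined up, and there is clear floor beside the first bolt at (264,235). Lowering.

```bash
python3 -m handwheel '{"jaw":[5,5,5,5,5],"dp":[[0,5,15],[1,8,40],[1,8,65],[1,8,80],[1,8,86]],"rot":[[0,0,0.03],[0,0,0.05],[0,0,0.05],[0,0,0.05],[0,0,0.05]]}'
python3 -m handwheel '{"jaw":[5,5,5,5,5],"dp":[[0,0,1],[0,0,2],[0,0,3],[0,0,3],[0,0,3]],"rot":[[0,0,0],[0,0,0],[0,0,0],[0,0,0],[0,0,0]]}'
python3 - <<'E'
from h import *
go(589.4,-281.9,28.5,-3.9)
E
```

```text
time: 14.6
tcp_pos: [0.5882, -0.2812, 0.0327]
eef_rot: [-3.138, 0.102, 0.006]
force: [-0.6, 0.2, -0.6]
grip_width: 0.111
time: 15.1
tcp_pos: [0.5899, -0.2822, 0.0333]
eef_rot: [3.139, -0.101, 0.001]
force: [-0.3, -0.8, -1.2]
grip_width: 0.112
t 15.1 tcp [ 589.9 -282.2   33.3] F [-0.3 -0.8 -1.2] grip mm 9.6 j6 1.02 -> 1.19
dp [-0.6 -0.2  4.8] rot [ 0.001 -0.001  0.004]
```

```bash
python3 -m handwheel '{"jaw":[5,5,5,5,5],"dp":[[0,0,2],[0,0,4],[0,0,5],[0,0,5],[0,0,5]],"rot":[[0,0,0],[0,0,0],[0,0,0],[0,0,0],[0,0,0]]}'
```

```text
time: 15.6
tcp_pos: [0.5896, -0.2819, 0.0275]
eef_rot: [-3.14, 0.101, 0.0]
force: [-0.5, 0.7, 0.0]
grip_width: 0.111
```

```bash
python3 -m handwheel '{"jaw":[28,28,28,28,28],"dp":[[0,0,0],[0,0,0],[0,0,0],[0,0,-10],[0,0,-35]],"rot":[[0,0,0],[0,0,0],[0,0,0],[0,0,0],[0,0,0]]}'
python3 -m handwheel '{"jaw":[28,28,28,28,28],"dp":[[0,0,-45],[0,0,-85],[0,0,-110],[0,0,-120],[0,0,-130]],"rot":[[0,0,0],[0,0,0],[0,0,0],[0,0,0],[0,0,0]]}'
python3 - <<'E'
from h import *
c=env.read_camera("wrist"); cv2.imwrite("pics/w11.png",c["image"][:,:,::-1]); np.savez("w11.npz",**c)
go(371,-311,180,81)
go(414,-154,180,91.4)
E
```

```text
time: 16.1
tcp_pos: [0.588, -0.2809, 0.0609]
eef_rot: [-3.137, 0.101, 0.007]
force: [-0.5, 0.1, -0.4]
grip_width: 0.327
time: 16.6
tcp_pos: [0.5894, -0.2819, 0.1932]
eef_rot: [3.14, -0.101, 0.0]
force: [-0.1, 0.4, -0.7]
grip_width: 0.325
t 16.65 tcp [ 589.9 -282.1  194.3] F [ 1.7 -0.6  0.7] grip mm 27.4 j6 1.02 -> -0.54
dp [-216.6   42.8   14. ] rot [ 0.002 -0.    -1.478]
t 16.65 tcp [ 589.9 -282.1  194.3] F [ 1.7 -0.6  0.7] grip mm 27.4 j6 1.02 -> -0.38
dp [-183.8 -116.6   14. ] rot [ 0.002 -0.    -1.659]
```

View pics/w11.png

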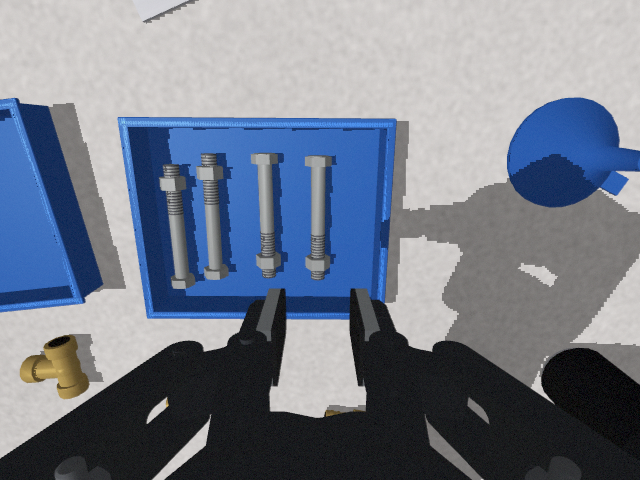

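All four bolts lie parallel in one layer (new ones at u=266 and 318). Next, the joiner near the can.

```bash
python3 -m handwheel '{"jaw":[60,60,60,60,60],"dp":[[-30,6,0],[-66,13,0],[-102,20,0],[-138,27,0],[-170,34,5]],"rot":[[0,0,-0.14],[0,0,-0.29],[0,0,-0.43],[0,0,-0.58],[0,0,-0.73]]}'
python3 - <<'E'
from h import *
go(371,-311,180,81)
E
```

```text
time: 17.15
tcp_pos: [0.4158, -0.3045, 0.1862]
eef_rot: [-2.964, -1.035, 0.002]
force: [0.1, 0.1, 1.1]
grip_width: 0.698
t 17.15 tcp [ 415.8 -304.5  186.2] F [0.1 0.1 1.1] grip mm 59.6 j6 0.05 -> -0.54
dp [-39.1 -22.8   6.3] rot [-0.002 -0.001 -0.742]
```

```bash
python3 -m handwheel '{"jaw":[60,60,60,60,60],"dp":[[-6,-4,0],[-12,-8,2],[-20,-12,4],[-28,-17,6],[-34,-21,6]],"rot":[[0,0,-0.14],[0,0,-0.29],[0,0,-0.43],[0,0,-0.58],[0,0,-0.7]]}'
python3 - <<'E'
from h import *
c=env.read_camera("wrist"); cv2.imwrite("pics/w12.png",c["image"][:,:,::-1]); np.savez("w12.npz",**c)
go(371,-311,180,81)
E
```

```text
time: 17.65
tcp_pos: [0.3768, -0.3085, 0.1795]
eef_rot: [-2.429, -1.986, -0.0]
force: [0.4, -0.0, 0.1]
grip_width: 0.701
t 17.7 tcp [ 376.3 -308.6  179.5] F [ 0.9 -0.5 -0.2] grip mm 60.0 j6 -0.72 -> -0.54
dp [-3.4 -4.7 -0.5] rot [-0.004 -0.003 -0.041]
```

View pics/w12.png

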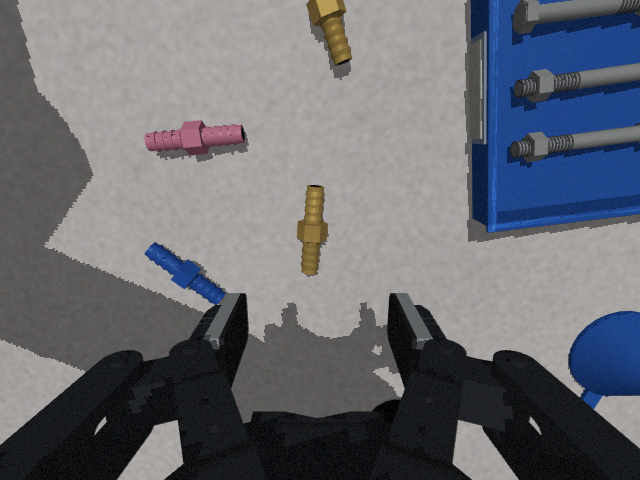

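The joiner runs from (315,184) to (310,275). The blue look-alike ends at (223,301), close to the left finger, so I'll check clearance.

```bash
python3 - <<'E'
from h import *
c=dict(np.load("w12.npz"))
C,y=seg(c,(315,184),(310,275),.011)
B=ray(c,(223,301),.008)*1000; print("blue end",B)
a=np.radians(y); d=B-C; print("rel to joiner frame x,y", d[0]*np.cos(a)+d[1]*np.sin(a), d[0]*np.sin(a)-d[1]*np.cos(a))
go(C[0],C[1],26,y)
E
```

```text
centre [ 371.3 -313.1   11. ] len 78.8 yaw 75.3
blue end [ 279.30059867 -361.5980524     8.        ]
rel to joiner frame x,y -70.2696409661552 -76.70004122808257
t 17.7 tcp [ 376.3 -308.6  179.5] F [ 0.9 -0.5 -0.2] grip mm 60.0 j6 -0.72 -> -0.44
dp [ -5.8  -3.4 153.5] rot [-0.004 -0.002  0.059]
```

```bash
python3 -m handwheel '{"jaw":[45,45,45,45,45],"dp":[[-3,-2,25],[-6,-3,60],[-6,-3,100],[-6,-3,135],[-6,-3,148]],"rot":[[0,0,0.03],[0,0,0.06],[0,0,0.06],[0,0,0.06],[0,0,0.06]]}'
python3 -m handwheel '{"jaw":[40,40,40,40,40],"dp":[[0,0,2],[0,0,3],[0,0,4],[0,0,4],[0,0,4]],"rot":[[0,0,0],[0,0,0],[0,0,0],[0,0,0],[0,0,0]]}'
python3 - <<'E'
from h import *
c=env.read_camera("wrist"); cv2.imwrite("pics/w13.png",c["image"][:,:,::-1]); np.savez("w13.npz",**c)
go(371.3,-313.1,26,75.3)
E
```

```text
time: 18.2
tcp_pos: [0.3717, -0.3117, 0.0292]
eef_rot: [-2.49, -1.901, -0.0]
force: [-0.0, -0.3, -0.9]
grip_width: 0.532
time: 18.7
tcp_pos: [0.3744, -0.3154, 0.0307]
eef_rot: [2.494, 1.907, -0.0]
force: [0.5, -0.8, -1.0]
grip_width: 0.47
t 18.75 tcp [ 374.3 -315.2   30.5] F [-1.2  0.2 -0.5] grip mm 40.0 j6 -0.67 -> -0.44
dp [ 1.3 -3.5  4.5] rot [ 0.001  0.001 -0.009]
```

View pics/w13.png

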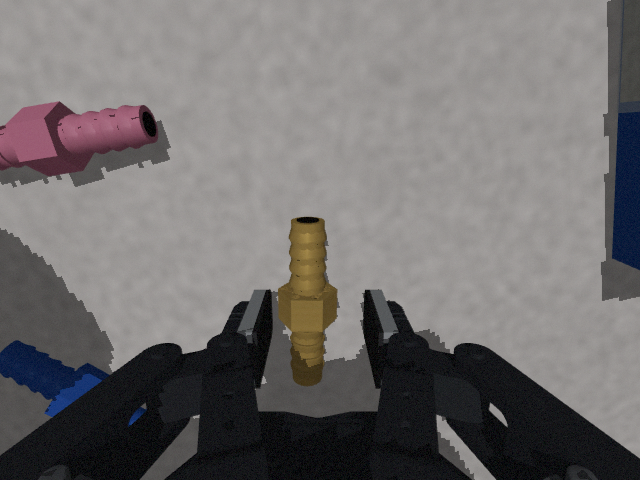

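The hexagon is between the pads at (307,308). Adjust and grip.

```bash
python3 -m handwheel '{"jaw":[40,40,15,15,15],"dp":[[1,-3,4],[1,-3,5],[1,-3,5],[1,-3,5],[1,-3,5]],"rot":[[0,0,0],[0,0,0],[0,0,0],[0,0,0],[0,0,0]]}' 50
python3 -m handwheel '{"jaw":[15,15,15,15,15],"dp":[[0,0,0],[0,0,-20],[0,0,-60],[0,0,-100],[0,0,-120]],"rot":[[0,0,0],[0,0,0],[0,0,0],[0,0,0],[0,0,0]]}'
python3 - <<'E'
from h import *
c=env.read_camera("wrist"); cv2.imwrite("pics/w14.png",c["image"][:,:,::-1]); np.savez("w14.npz",**c)
a=np.radians(2.7); ct=np.array([613.3,28.7]); ey=np.array([-np.sin(a),np.cos(a)])
for l in (-5,-50): 
    P=ct+l*ey; print(l,P); go(P[0],P[1],140,2.7)
E
```

```text
time: 19.25
tcp_pos: [0.3712, -0.313, 0.0246]
eef_rot: [-2.495, -1.908, 0.0]
force: [-0.4, -0.5, 0.6]
grip_width: 0.26
time: 19.75
tcp_pos: [0.3723, -0.3143, 0.1481]
eef_rot: [2.491, 1.905, -0.0]
force: [-0.4, -0.7, 0.3]
grip_width: 0.258
-5 [613.53553225  23.70555063]
t 19.8 tcp [ 373.3 -315.5  150.4] F [ 1.5 -0.6  1.1] grip mm 22.1 j6 -0.67 -> -1.58
dp [390.3 143.1   9.2] rot [-0.     0.011 -1.883]
-50 [615.65532254 -21.24449375]
t 19.8 tcp [ 373.3 -315.5  150.4] F [ 1.5 -0.6  1.1] grip mm 22.1 j6 -0.67 -> -1.65
dp [347.4 156.9   9.5] rot [-0.     0.011 -1.883]
```

View pics/w14.png

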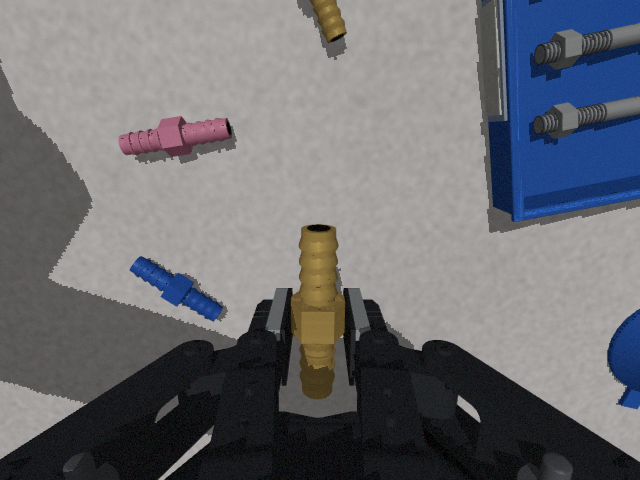

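The joiner is held level. Carrying it to the joiner tray.

```bash
python3 -m handwheel '{"jaw":[15,15,15,15,15],"dp":[[35,13,0],[72,26,0],[110,40,0],[148,54,0],[186,68,0]],"rot":[[0,0,0.13],[0,0,0.26],[0,0,0.4],[0,0,0.53],[0,0,0.66]]}'
python3 - <<'E'
from h import *
go(613.5,23.7,140,2.7)
E
```

```text
time: 20.3
tcp_pos: [0.4859, -0.1496, 0.1436]
eef_rot: [-2.981, -0.988, 0.001]
force: [0.5, -0.2, -0.1]
grip_width: 0.26
t 20.3 tcp [ 485.9 -149.6  143.6] F [ 0.5 -0.2 -0.1] grip mm 22.2 j6 0.41 -> 1.56
dp [205.8 -62.8   3.6] rot [-0.001  0.001  0.593]
```

```bash
python3 -m handwheel '{"jaw":[15,15,15,15,15],"dp":[[40,-12,0],[82,-25,0],[124,-38,0],[165,-50,0],[195,-59,0]],"rot":[[0,0,0.12],[0,0,0.24],[0,0,0.37],[0,0,0.49],[0,0,0.57]]}'
python3 -m handwheel '{"jaw":[15,15,15,15,15],"dp":[[0,0,0],[0,0,5],[0,0,15],[0,0,20],[0,0,20]],"rot":[[0,0,0],[0,0,0],[0,0,0],[0,0,0],[0,0,0]]}'
python3 - <<'E'
from h import *
c=env.read_camera("wrist"); cv2.imwrite("pics/w15.png",c["image"][:,:,::-1]); np.savez("w15.npz",**c)
go(613.5,23.7,31,2.7)
E
```

```text
time: 20.8
tcp_pos: [0.6065, 0.0155, 0.1433]
eef_rot: [-3.139, -0.115, 0.002]
force: [0.5, -0.4, -0.4]
grip_width: 0.259
time: 21.3
tcp_pos: [0.6044, 0.0125, 0.1227]
eef_rot: [-3.139, -0.117, 0.005]
force: [0.0, -0.3, -0.8]
grip_width: 0.255
t 21.35 tcp [605.   12.5 123.6] F [ 1.2  0.1 -1. ] grip mm 22.1 j6 1.33 -> 1.56
dp [  9.5 -10.5  92.6] rot [-0.     0.002  0.028]
```

View pics/w15.png

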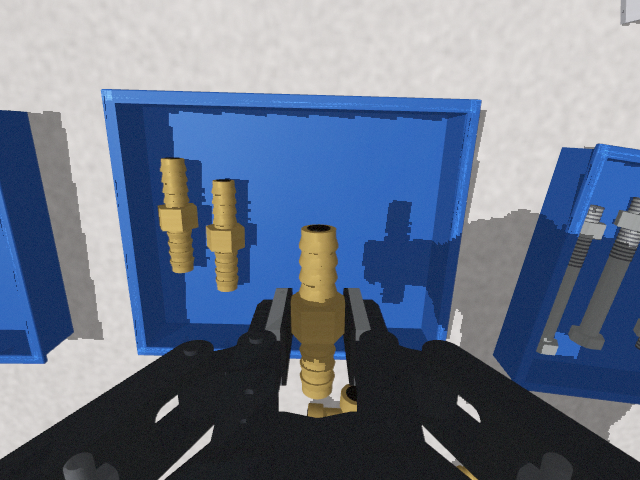

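```bash
python3 -m handwheel '{"jaw":[15,15,15,15,15],"dp":[[5,-6,15],[9,-11,40],[9,-11,65],[9,-11,80],[9,-11,87]],"rot":[[0,0,0.02],[0,0,0.03],[0,0,0.03],[0,0,0.03],[0,0,0.03]]}'
python3 -m handwheel '{"jaw":[15,15,15,15,15],"dp":[[0,0,2],[0,0,4],[0,0,4],[0,0,4],[0,0,4]],"rot":[[0,0,0],[0,0,0],[0,0,0],[0,0,0],[0,0,0]]}'
python3 - <<'E'
from h import *
go(613.5,23.7,29,2.7)
E
```

```text
time: 21.85
tcp_pos: [0.613, 0.0246, 0.0361]
eef_rot: [-3.14, -0.071, 0.004]
force: [0.3, 0.3, 0.4]
grip_width: 0.261
time: 22.35
tcp_pos: [0.6144, 0.0248, 0.0343]
eef_rot: [3.141, 0.072, 0.002]
force: [0.3, -0.7, -1.1]
grip_width: 0.257
t 22.35 tcp [614.4  24.8  34.3] F [ 0.3 -0.7 -1.1] grip mm 22.0 j6 1.38 -> 1.56
dp [-1.   1.   5.3] rot [ 0.    -0.001 -0.001]
```

```bash
python3 -m handwheel '{"jaw":[15,15,15,15,15],"dp":[[0,0,2],[0,0,4],[0,0,5],[0,0,5],[0,0,5]],"rot":[[0,0,0],[0,0,0],[0,0,0],[0,0,0],[0,0,0]]}'
```

```text
time: 22.85
tcp_pos: [0.6139, 0.0249, 0.0286]
eef_rot: [-3.141, -0.072, 0.0]
force: [0.6, 0.1, 1.0]
grip_width: 0.256
```

```bash
python3 -m handwheel '{"jaw":[36,36,36,36,36],"dp":[[0,0,0],[0,0,0],[0,0,0],[0,0,-10],[0,0,-35]],"rot":[[0,0,0],[0,0,0],[0,0,0],[0,0,0],[0,0,0]]}'
python3 -m handwheel '{"jaw":[36,36,36,60,60],"dp":[[0,0,-45],[0,0,-85],[0,0,-115],[0,0,-125],[0,0,-130]],"rot":[[0,0,0],[0,0,0],[0,0,0],[0,0,0],[0,0,0]]}'
python3 - <<'E'
from h import *
c=env.read_camera("wrist"); cv2.imwrite("pics/w16.png",c["image"][:,:,::-1]); np.savez("w16.npz",**c)
go(414,-154,180,91.4)
E
```

```text
time: 23.35
tcp_pos: [0.6121, 0.0251, 0.0621]
eef_rot: [-3.14, -0.072, 0.008]
force: [-0.1, -0.3, 0.2]
grip_width: 0.423
time: 23.85
tcp_pos: [0.6143, 0.0248, 0.1949]
eef_rot: [3.14, 0.072, 0.003]
force: [-0.6, 0.1, -0.2]
grip_width: 0.701
t 23.9 tcp [614.   24.9 194.2] F [-0.2  0.  -0.2] grip mm 60.1 j6 1.38 -> -0.38
dp [-208.   169.5   14.1] rot [ 1.000e-03 -0.000e+00 -1.549e+00]
```

View pics/w16.png

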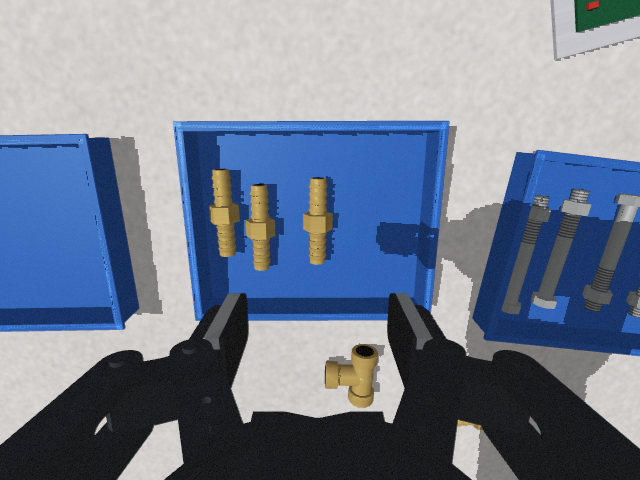

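The joiner is placed (hexagon at (318,221)). Next joiner.

```bash
python3 -m handwheel '{"jaw":[60,60,60,60,60],"dp":[[-26,21,0],[-54,44,0],[-82,67,0],[-110,90,5],[-138,113,8]],"rot":[[0,0,-0.14],[0,0,-0.29],[0,0,-0.43],[0,0,-0.58],[0,0,-0.73]]}'
python3 - <<'E'
from h import *
go(414,-154,180,91.4)
E
```

```text
time: 24.4
tcp_pos: [0.4788, -0.0945, 0.1829]
eef_rot: [-2.901, -1.197, 0.005]
force: [0.9, -0.3, -0.1]
grip_width: 0.702
t 24.4 tcp [478.8 -94.5 182.9] F [ 0.9 -0.3 -0.1] grip mm 60.0 j6 0.36 -> -0.38
dp [-87.9  -3.5   3.1] rot [-0.005 -0.    -0.813]
```

```bash
python3 -m handwheel '{"jaw":[60,60,60,60,60],"dp":[[-17,0,0],[-34,0,0],[-50,-1,2],[-66,-2,2],[-80,-3,2]],"rot":[[0,0,-0.14],[0,0,-0.29],[0,0,-0.43],[0,0,-0.58],[0,0,-0.73]]}'
python3 - <<'E'
from h import *
c=env.read_camera("wrist"); cv2.imwrite("pics/w17.png",c["image"][:,:,::-1]); np.savez("w17.npz",**c)
go(414,-154,180,91.4)
E
```

```text
time: 24.9
tcp_pos: [0.4203, -0.1479, 0.1812]
eef_rot: [-2.283, -2.152, 0.002]
force: [-0.3, 0.2, -0.4]
grip_width: 0.699
t 24.95 tcp [ 419.4 -148.7  181.1] F [ 0.2 -0.3 -0.5] grip mm 59.8 j6 -0.54 -> -0.38
dp [-5.6 -5.1  1.1] rot [-0.005 -0.002 -0.08 ]
```

View pics/w17.png

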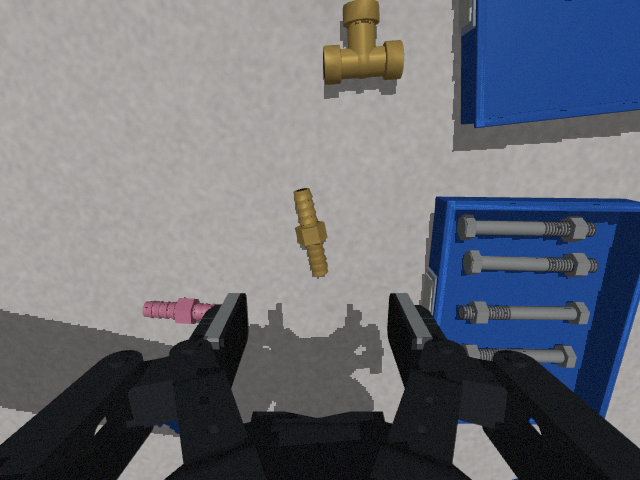

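The joiner runs from (303,188) to (320,276). The pink look-alike's right end is near (225,315) and the tray corner is near (437,200)–(430,320). Checking clearances.

```bash
python3 - <<'E'
from h import *
c=dict(np.load("w17.npz"))
C,y=seg(c,(303,188),(320,276),.011)
a=np.radians(y)
for n,uv,z in (("pink",(228,316),.011),("tray",(430,300),.03),("label",(426,305),.02)):
    B=ray(c,uv,z)*1000; d=B-C; print(n,np.round(B),"x,y", d[0]*np.cos(a)+d[1]*np.sin(a), d[0]*np.sin(a)-d[1]*np.cos(a))
go(C[0],C[1],26,y)
E
```

```text
centre [ 414.6 -155.8   11. ] len 78.1 yaw 96.9
pink [ 334. -229.   11.] x,y -62.70513544543625 -88.9274144050853
tray [ 510. -213.   30.] x,y -68.71839417181187 87.66374081383222
label [ 510. -223.   20.] x,y -78.30139729455264 86.30245554435511
t 24.95 tcp [ 419.4 -148.7  181.1] F [ 0.2 -0.3 -0.5] grip mm 59.8 j6 -0.54 -> -0.48
dp [ -7.7  -3.7 155.1] rot [-0.005 -0.002 -0.177]
```

```bash
python3 -m handwheel '{"jaw":[45,45,45,45,45],"dp":[[-4,-2,20],[-7,-4,55],[-7,-4,95],[-7,-4,130],[-7,-4,148]],"rot":[[0,0,-0.1],[0,0,-0.17],[0,0,-0.17],[0,0,-0.17],[0,0,-0.17]]}'
python3 -m handwheel '{"jaw":[40,40,40,40,40],"dp":[[0,0,2],[0,0,3],[0,0,4],[0,0,4],[0,0,4]],"rot":[[0,0,0],[0,0,0],[0,0,0],[0,0,0],[0,0,0]]}'
python3 - <<'E'
from h import *
c=env.read_camera("wrist"); cv2.imwrite("pics/w18.png",c["image"][:,:,::-1]); np.savez("w18.npz",**c)
go(414.6,-155.8,25,96.9)
E
```

```text
time: 25.45
tcp_pos: [0.4147, -0.1527, 0.0311]
eef_rot: [-2.1, -2.326, 0.001]
force: [-0.0, -0.2, 0.4]
grip_width: 0.521
time: 25.95
tcp_pos: [0.4183, -0.1554, 0.0325]
eef_rot: [2.101, 2.333, 0.0]
force: [-0.9, -0.0, -0.0]
grip_width: 0.469
t 26.0 tcp [ 418.2 -155.3   32.4] F [0.7 1.1 0.8] grip mm 39.9 j6 -0.72 -> -0.48
dp [-0.1 -3.6  7.4] rot [ 0.001  0.001 -0.016]
```

View pics/w18.png

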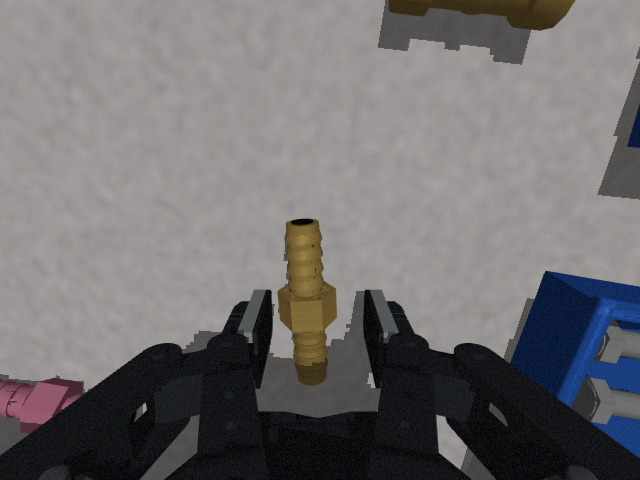

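The joiner is between the pads, turned a few degrees anticlockwise. Trim, grip and lift.

```bash
python3 -m handwheel '{"jaw":[40,40,15,15,15],"dp":[[0,-3,5],[0,-3,7],[0,-3,7],[0,-3,7],[0,-3,7]],"rot":[[0,0,-0.04],[0,0,-0.06],[0,0,-0.06],[0,0,-0.06],[0,0,-0.06]]}' 50
python3 -m handwheel '{"jaw":[15,15,15,15,15],"dp":[[0,0,0],[0,0,-20],[0,0,-60],[0,0,-100],[0,0,-120]],"rot":[[0,0,0],[0,0,0],[0,0,0],[0,0,0],[0,0,0]]}'
python3 - <<'E'
from h import *
c=env.read_camera("wrist"); cv2.imwrite("pics/w19.png",c["image"][:,:,::-1]); np.savez("w19.npz",**c)
go(615.7,-21.2,140,2.7)
E
```

```text
time: 26.5
tcp_pos: [0.4148, -0.1553, 0.0249]
eef_rot: [2.031, 2.397, 0.0]
force: [-0.9, -0.1, 3.6]
grip_width: 0.255
time: 27.0
tcp_pos: [0.4161, -0.1562, 0.1479]
eef_rot: [2.027, 2.392, 0.001]
force: [0.5, 0.3, -1.0]
grip_width: 0.255
t 27.05 tcp [ 417.3 -157.   150.1] F [ 2.  -0.8  1.5] grip mm 22.1 j6 -0.78 -> -1.65
dp [101.4 217.9  11. ] rot [ 1.000e-03  1.100e-02 -1.453e+00]
```

View pics/w19.png

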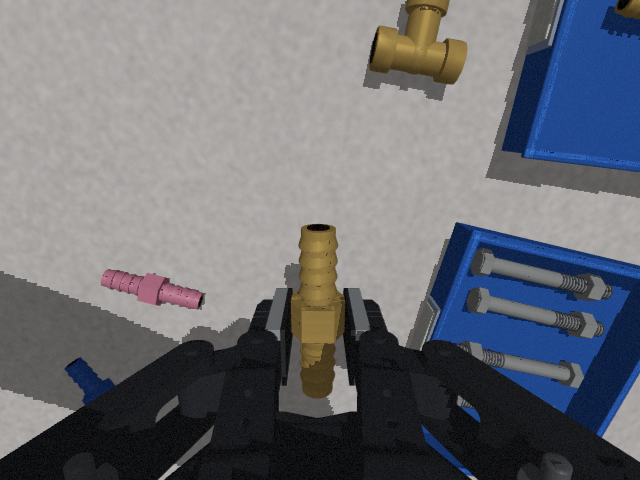

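Held level. Carrying it to the joiner tray.

```bash
python3 -m handwheel '{"jaw":[15,15,15,15,15],"dp":[[13,28,0],[27,58,0],[41,88,0],[55,118,0],[69,148,0]],"rot":[[0,0,-0.14],[0,0,-0.29],[0,0,-0.43],[0,0,-0.58],[0,0,-0.73]]}'
python3 - <<'E'
from h import *
go(615.7,-21.2,140,2.7)
E
```

```text
time: 27.55
tcp_pos: [0.5499, -0.0618, 0.1432]
eef_rot: [-1.032, -2.966, 0.0]
force: [-0.1, -0.8, -0.1]
grip_width: 0.26
t 27.55 tcp [549.9 -61.8 143.2] F [-0.1 -0.8 -0.1] grip mm 22.2 j6 -1.22 -> -1.65
dp [-26.4  72.7   3.1] rot [-0.    -0.001 -0.717]
```

```bash
python3 -m handwheel '{"jaw":[15,15,15,15,15],"dp":[[-6,16,0],[-12,32,0],[-17,48,0],[-22,62,0],[-24,68,0]],"rot":[[0,0,-0.14],[0,0,-0.29],[0,0,-0.43],[0,0,-0.57],[0,0,-0.67]]}'
python3 -m handwheel '{"jaw":[15,15,15,15,15],"dp":[[0,0,5],[0,0,15],[0,0,20],[0,0,20],[0,0,20]],"rot":[[0,0,0],[0,0,0],[0,0,0],[0,0,0],[0,0,0]]}'
python3 - <<'E'
from h import *
c=env.read_camera("wrist"); cv2.imwrite("pics/w20.png",c["image"][:,:,::-1]); np.savez("w20.npz",**c)
go(615.7,-21.2,31,2.7)
E
```

```text
time: 28.05
tcp_pos: [0.611, -0.0241, 0.143]
eef_rot: [-0.001, -3.141, -0.001]
force: [0.1, -0.2, -0.7]
grip_width: 0.259
time: 28.55
tcp_pos: [0.6102, -0.025, 0.1242]
eef_rot: [-0.01, -3.141, -0.0]
force: [-1.0, 0.4, -0.5]
grip_width: 0.259
t 28.6 tcp [610.5 -25.1 124.7] F [0.3 0.1 0. ] grip mm 22.0 j6 -1.79 -> -1.65
dp [-5.1  3.9 93.7] rot [-0.     0.    -0.054]
```

View pics/w20.png

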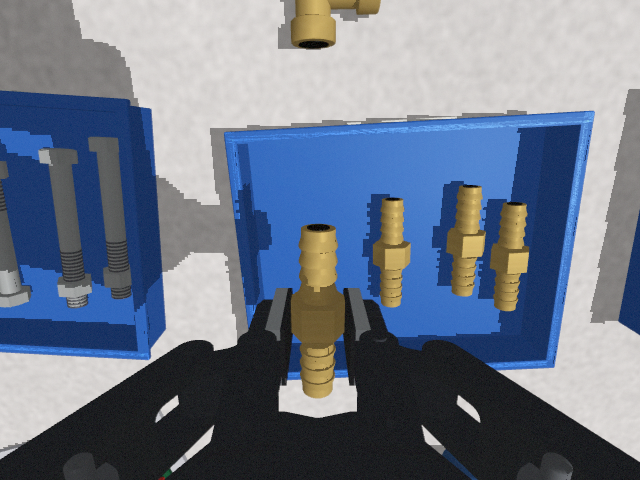

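The target is clear, with the first new joiner at (391,250). I'll keep a few mm extra gap and lower.

```bash
python3 -m handwheel '{"jaw":[15,15,15,15,15],"dp":[[-3,0,15],[-5,0,40],[-5,0,65],[-5,0,80],[-5,0,88]],"rot":[[0,0,-0.03],[0,0,-0.05],[0,0,-0.05],[0,0,-0.05],[0,0,-0.05]]}'
python3 -m handwheel '{"jaw":[15,15,15,15,15],"dp":[[0,0,2],[0,0,3],[0,0,3],[0,0,3],[0,0,3]],"rot":[[0,0,0],[0,0,0],[0,0,0],[0,0,0],[0,0,0]]}'
python3 - <<'E'
from h import *
go(615.7,-25.2,29,2.7)
E
```

```text
time: 29.1
tcp_pos: [0.6145, -0.0247, 0.0344]
eef_rot: [0.07, -3.138, -0.001]
force: [0.0, -0.8, -1.4]
grip_width: 0.255
time: 29.6
tcp_pos: [0.6161, -0.025, 0.0344]
eef_rot: [-0.069, 3.139, -0.001]
force: [-0.6, 0.6, -0.8]
grip_width: 0.259
t 29.6 tcp [616.1 -25.   34.4] F [-0.6  0.6 -0.8] grip mm 22.1 j6 -1.84 -> -1.66
dp [ 0.4 -0.2  5.4] rot [-0.     0.001 -0.003]
```

```bash
python3 -m handwheel '{"jaw":[15,15,15,15,15],"dp":[[0,0,2],[0,0,4],[0,0,5],[0,0,5],[0,0,5]],"rot":[[0,0,0],[0,0,0],[0,0,0],[0,0,0],[0,0,0]]}'
python3 -m handwheel '{"jaw":[31,31,31,31,31],"dp":[[0,0,0],[0,0,0],[0,0,0],[0,0,-10],[0,0,-35]],"rot":[[0,0,0],[0,0,0],[0,0,0],[0,0,0],[0,0,0]]}'
python3 -m handwheel '{"jaw":[31,31,31,60,60],"dp":[[0,0,-45],[0,0,-85],[0,0,-115],[0,0,-125],[0,0,-130]],"rot":[[0,0,0],[0,0,0],[0,0,0],[0,0,0],[0,0,0]]}'
python3 - <<'E'
from h import *
c=env.read_camera("wrist"); cv2.imwrite("pics/w21.png",c["image"][:,:,::-1]); np.savez("w21.npz",**c)
go(460,-14,180,1.4)
E
```

```text
time: 30.1
tcp_pos: [0.6156, -0.0249, 0.0289]
eef_rot: [0.07, -3.141, -0.0]
force: [-2.7, -0.5, 4.3]
grip_width: 0.259
time: 30.6
tcp_pos: [0.6137, -0.0245, 0.062]
eef_rot: [0.069, -3.136, -0.002]
force: [-0.6, 1.1, 0.7]
grip_width: 0.358
time: 31.1
tcp_pos: [0.6159, -0.025, 0.1949]
eef_rot: [-0.069, 3.139, -0.001]
force: [-0.3, 0.8, -0.2]
grip_width: 0.685
t 31.15 tcp [615.6 -24.9 194.1] F [ 0.6 -0.5  0.6] grip mm 60.1 j6 -1.84 -> -1.63
dp [155.   17.8  14. ] rot [-0.     0.001  0.02 ]
```

View pics/w21.png

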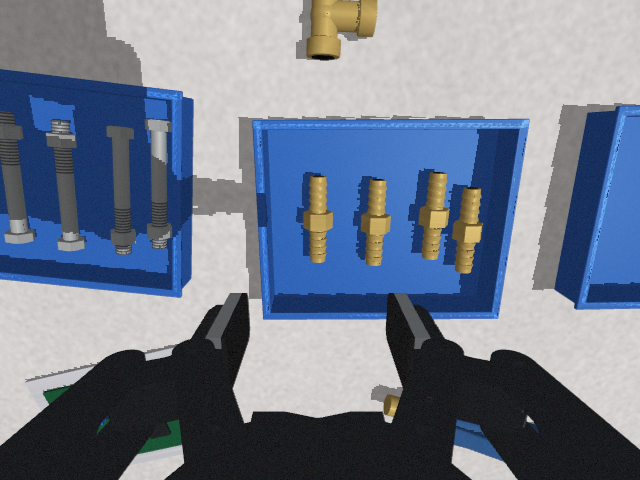

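Both joiners are flat and parallel (hexagons at (319,220) and (376,222)). Now the tee.

```bash
python3 -m handwheel '{"jaw":[70,70,70,70,70],"dp":[[30,3,0],[70,7,3],[110,11,6],[140,15,10],[150,17,12]],"rot":[[0,0,0],[0,0,0.02],[0,0,0.02],[0,0,0.02],[0,0,0.02]]}'
python3 - <<'E'
from h import *
c=env.read_camera("wrist"); cv2.imwrite("pics/w22.png",c["image"][:,:,::-1]); np.savez("w22.npz",**c)
go(460,-14,180,1.4)
E
```

```text
time: 31.65
tcp_pos: [0.4613, -0.0137, 0.1785]
eef_rot: [0.038, -3.136, -0.003]
force: [1.1, 0.5, -0.1]
grip_width: 0.819
t 31.7 tcp [461.5 -13.6 178.8] F [ 0.1  0.7 -0.8] grip mm 69.6 j6 -1.87 -> -1.63
dp [ 1.6 -0.3 -1.2] rot [ 0.002 -0.005 -0.   ]
```

View pics/w22.png

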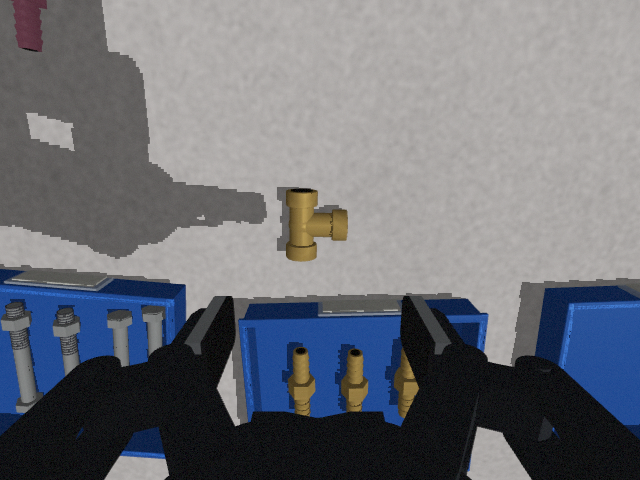

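The tee's run spans (302,189) to (301,261); the back of the tube is at u=289 and the branch end at (348,225).

```bash
python3 - <<'E'
from h import *
c=dict(np.load("w22.npz"))
C,y=seg(c,(302,189),(301.5,261),.016)
D,y2=seg(c,(289,225),(348,225),.013)
go(D[0],D[1],28,y)
print(y2)
E
```

```text
centre [460.3 -26.8  16. ] len 60.4 yaw 0.3
centre [459.8 -13.1  13. ] len 48.6 yaw 91.4
t 31.7 tcp [461.5 -13.6 178.8] F [ 0.1  0.7 -0.8] grip mm 69.6 j6 -1.87 -> -1.6
dp [  0.9   0.3 150.8] rot [ 0.002 -0.005  0.019]
91.36289325127736
```

```bash
python3 - <<'E'
from h import *
c=dict(np.load("w22.npz")); im=c["image"][175:275,260:370]
cv2.imwrite("pics/z22.png",cv2.resize(im,None,fx=5.4,fy=5.4,interpolation=cv2.INTER_NEAREST)[:,:,::-1])
d=c["depth"]; W=c["world_to_cam"]; M=np.linalg.inv(W)
for v in (225,):
  for u in range(282,354,3):
    z=d[v,u]; P=M@np.array([(u-c["cx"])/c["fx"]*z,(v-c["cy"])/c["fy"]*z,z,1]); print(u,np.round(P[:3]*1000,1))
E
```

```text
282 [464.2 -44.5  -1.6]
285 [463.7 -41.8  -0. ]
288 [463.8 -39.3  -0.7]
291 [458.6 -35.3  19.8]
294 [457.9 -32.7  22.6]
297 [457.6 -30.3  23.5]
300 [457.6 -27.9  23.4]
303 [457.6 -25.5  22.8]
306 [458.  -23.2  21. ]
309 [457.6 -20.8  22.5]
312 [457.8 -18.4  21.5]
315 [457.5 -16.   22.7]
318 [457.4 -13.6  22.8]
321 [457.7 -11.2  21.3]
324 [457.2  -8.9  23. ]
327 [457.3  -6.5  22.3]
330 [457.1  -4.1  22.8]
333 [456.7  -1.8  24.1]
336 [456.6   0.6  24.5]
339 [456.8   3.   23.5]
342 [456.3   5.2  25.4]
345 [456.3   7.6  25. ]
348 [462.3  12.3   0.6]
351 [462.4  15.   -0. ]
```

View pics/z22.png

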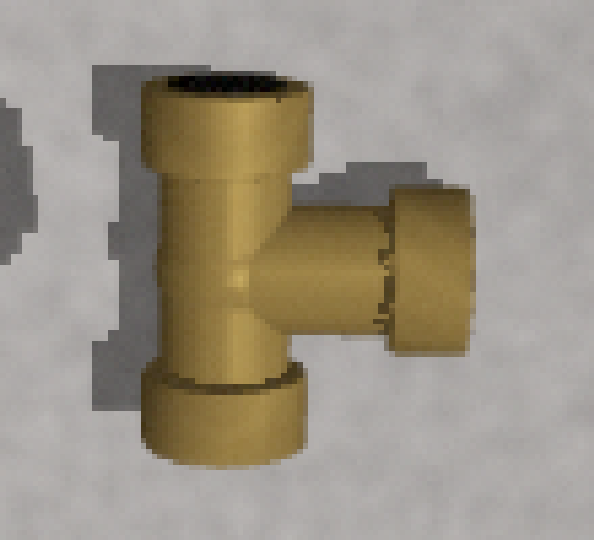

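```bash
python3 -m handwheel '{"jaw":[66,66,66,66,66],"dp":[[1,0,25],[2,0,60],[2,0,100],[2,0,130],[2,0,145]],"rot":[[0,0,0.01],[0,0,0.01],[0,0,0.01],[0,0,0.01],[0,0,0.01]]}'
python3 -m handwheel '{"jaw":[66,66,66,66,66],"dp":[[0,0,2],[0,0,3],[0,0,4],[0,0,4],[0,0,4]],"rot":[[0,0,0],[0,0,0],[0,0,0],[0,0,0],[0,0,0]]}'
python3 - <<'E'
from h import *
c=env.read_camera("wrist"); cv2.imwrite("pics/w23.png",c["image"][:,:,::-1]); np.savez("w23.npz",**c)
go(459,-13.5,27,1)
E
```

```text
time: 32.2
tcp_pos: [0.4617, -0.0142, 0.033]
eef_rot: [0.022, -3.136, -0.002]
force: [0.6, -0.8, -0.8]
grip_width: 0.779
time: 32.7
tcp_pos: [0.4637, -0.0148, 0.0334]
eef_rot: [-0.022, 3.14, -0.001]
force: [-1.1, 0.8, 1.0]
grip_width: 0.775
t 32.75 tcp [463.6 -14.7  33.3] F [-0.5  0.1  0.6] grip mm 66.1 j6 -1.86 -> -1.62
dp [4.5 1.3 6.3] rot [-0.     0.002 -0.003]
```

View pics/w23.png

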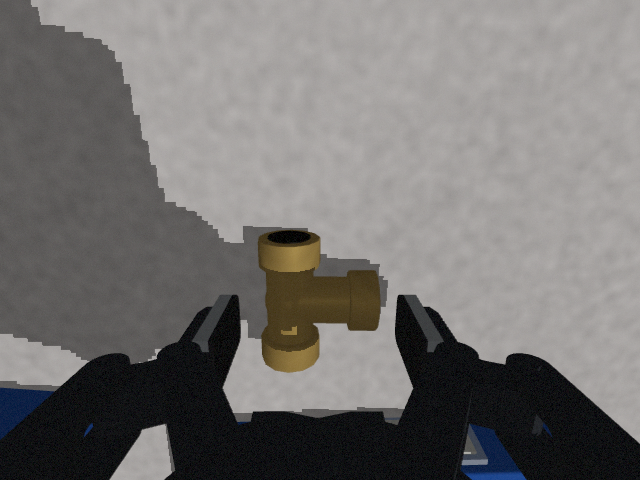

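The tee is between the jaws, with its back at u=266 and branch end at u=380. Trim, lower and close.

```bash
python3 -m handwheel '{"jaw":[66,66,55,48,42],"dp":[[4,1,4],[4,1,6],[4,1,6],[4,1,6],[4,1,6]],"rot":[[0,0,0],[0,0,0],[0,0,0],[0,0,0],[0,0,0]]}' 50
python3 -m handwheel '{"jaw":[36,30,30,30,30],"dp":[[0,0,0],[0,0,0],[0,0,0],[0,0,0],[0,0,0]],"rot":[[0,0,0],[0,0,0],[0,0,0],[0,0,0],[0,0,0]]}' 60
python3 -m handwheel '{"jaw":[30,30,30,30,30],"dp":[[0,0,0],[0,0,-20],[0,0,-60],[0,0,-100],[0,0,-120]],"rot":[[0,0,0],[0,0,0],[0,0,0],[0,0,0],[0,0,0]]}'
python3 - <<'E'
from h import *
c=env.read_camera("wrist"); cv2.imwrite("pics/w24.png",c["image"][:,:,::-1]); np.savez("w24.npz",**c)
a=np.radians(3.2); ct=np.array([590,298.4]); P=ct-15*np.array([-np.sin(a),np.cos(a)]); print(P)
go(P[0],P[1],150,3.2)
E
```

```text
time: 33.25
tcp_pos: [0.4593, -0.0137, 0.0269]
eef_rot: [-0.022, 3.141, -0.0]
force: [0.1, 0.6, 2.3]
grip_width: 0.532
time: 33.75
tcp_pos: [0.4593, -0.0137, 0.027]
eef_rot: [-0.022, 3.141, -0.0]
force: [-1.4, 0.0, 5.2]
grip_width: 0.529
time: 34.25
tcp_pos: [0.4601, -0.014, 0.1494]
eef_rot: [-0.022, 3.137, -0.002]
force: [0.5, -0.1, -1.2]
grip_width: 0.526
[590.83732257 283.42338854]
t 34.3 tcp [461.6 -14.3 151.7] F [2.5 0.2 0.9] grip mm 45.1 j6 -1.86 -> -1.18
dp [-133.5  295.8    2.1] rot [-0.003  0.008 -0.041]
```

View pics/w24.png

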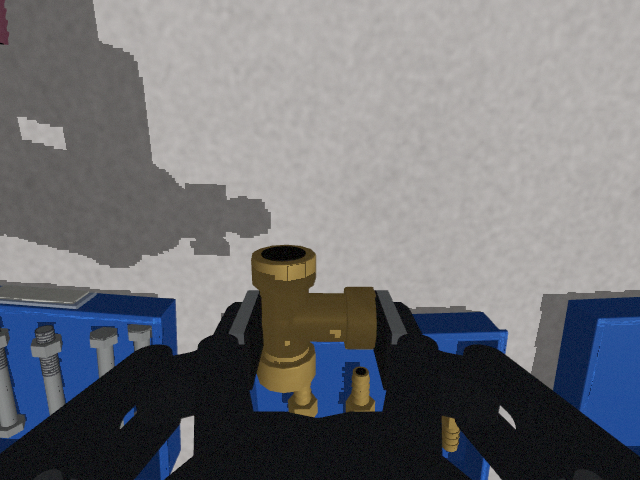

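The tee is held at about 45 mm. That is wider than the 38 mm listed, but the hold looks sound and level. Carrying it to the tee tray.

```bash
python3 -m handwheel '{"jaw":[30,30,30,30,30],"dp":[[-18,40,0],[-37,82,0],[-56,124,0],[-75,166,0],[-94,208,0]],"rot":[[0,0,-0.01],[0,0,-0.02],[0,0,-0.03],[0,0,-0.04],[0,0,-0.04]]}'
python3 -m handwheel '{"jaw":[30,30,30,30,30],"dp":[[-15,34,0],[-28,65,0],[-35,80,0],[-37,83,10],[-37,83,20]],"rot":[[0,0,0],[0,0,0],[0,0,0],[0,0,0],[0,0,0]]}'
python3 - <<'E'
from h import *
c=env.read_camera("wrist"); cv2.imwrite("pics/w25.png",c["image"][:,:,::-1]); np.savez("w25.npz",**c)
go(590.8,283.4,33,3.2)
E
```

```text
time: 34.8
tcp_pos: [0.5496, 0.1974, 0.1445]
eef_rot: [0.085, -3.138, 0.001]
force: [0.1, -1.5, -1.2]
grip_width: 0.526
time: 35.3
tcp_pos: [0.5817, 0.2803, 0.1243]
eef_rot: [0.086, -3.138, 0.001]
force: [0.3, -0.7, -2.0]
grip_width: 0.529
t 35.35 tcp [580.2 279.3 122. ] F [-1.4 -1.3 -3.1] grip mm 45.4 j6 -1.35 -> -1.18
dp [-11.3   3.7  88.9] rot [-0.002 -0.006 -0.002]
```

View pics/w25.png

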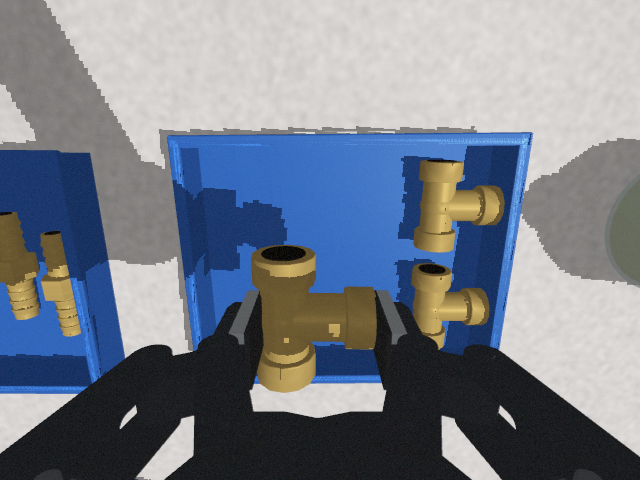

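Stock tees are at right, with inner edge u≈412. I'll bias a little away from them and lower.

```bash
python3 -m handwheel '{"jaw":[30,30,30,30,30],"dp":[[-6,-4,10],[-10,-7,35],[-10,-7,60],[-10,-7,76],[-10,-7,82]],"rot":[[0,0,0],[0,0,0],[0,0,0],[0,0,0],[0,0,0]]}'
python3 -m handwheel '{"jaw":[30,30,30,30,30],"dp":[[0,0,0],[0,0,1],[0,0,2],[0,0,2],[0,0,2]],"rot":[[0,0,0],[0,0,0],[0,0,0],[0,0,0],[0,0,0]]}'
python3 - <<'E'
from h import *
go(590.8,272,31,3.2)
E
```

```text
time: 35.85
tcp_pos: [0.5914, 0.2728, 0.0419]
eef_rot: [0.083, -3.136, 0.002]
force: [-0.2, -1.0, -1.3]
grip_width: 0.531
time: 36.35
tcp_pos: [0.5931, 0.2743, 0.0433]
eef_rot: [-0.085, 3.139, 0.0]
force: [0.4, 1.0, -0.9]
grip_width: 0.531
t 36.35 tcp [593.1 274.3  43.3] F [ 0.4  1.  -0.9] grip mm 45.3 j6 -1.37 -> -1.2
dp [ 2.5 -2.2 12.3] rot [ 0.     0.001 -0.001]
```

```bash
python3 -m handwheel '{"jaw":[30,30,30,30,30],"dp":[[2,-2,4],[2,-2,7],[2,-2,9],[2,-2,10],[2,-2,10]],"rot":[[0,0,0],[0,0,0],[0,0,0],[0,0,0],[0,0,0]]}'
python3 -m handwheel '{"jaw":[30,30,30,30,30],"dp":[[0,0,0],[0,0,0],[0,0,0],[0,0,0],[0,0,0]],"rot":[[0,0,0],[0,0,0],[0,0,0],[0,0,0],[0,0,0]]}'
python3 - <<'E'
from h import *
go(590.8,272,31,3.2)
E
```

```text
time: 36.85
tcp_pos: [0.5907, 0.272, 0.0322]
eef_rot: [0.085, -3.14, 0.0]
force: [-0.3, -0.7, -0.8]
grip_width: 0.533
time: 37.35
tcp_pos: [0.5909, 0.272, 0.0327]
eef_rot: [-0.085, 3.14, 0.0]
force: [-0.7, -0.1, -1.4]
grip_width: 0.53
t 37.35 tcp [590.9 272.   32.7] F [-0.7 -0.1 -1.4] grip mm 45.3 j6 -1.37 -> -1.2
dp [ 0.1 -0.   1.7] rot [ 0.     0.    -0.002]
```

```bash
python3 -m handwheel '{"jaw":[30,30,30,30,30],"dp":[[0,0,1],[0,0,1.5],[0,0,1.5],[0,0,1.5],[0,0,1.5]],"rot":[[0,0,0],[0,0,0],[0,0,0],[0,0,0],[0,0,0]]}'
python3 -m handwheel '{"jaw":[50,56,60,60,60],"dp":[[0,0,0],[0,0,0],[0,0,0],[0,0,-10],[0,0,-35]],"rot":[[0,0,0],[0,0,0],[0,0,0],[0,0,0],[0,0,0]]}'
python3 -m handwheel '{"jaw":[60,60,60,60,60],"dp":[[0,0,-45],[0,0,-85],[0,0,-115],[0,0,-125],[0,0,-130]],"rot":[[0,0,0],[0,0,0],[0,0,0],[0,0,0],[0,0,0]]}'
python3 - <<'E'
from h import *
c=env.read_camera("wrist"); cv2.imwrite("pics/w26.png",c["image"][:,:,::-1]); np.savez("w26.npz",**c)
go(400,100,250,3.2)
E
```

```text
time: 37.85
tcp_pos: [0.5909, 0.272, 0.0311]
eef_rot: [-0.085, 3.14, 0.0]
force: [0.3, -0.4, 0.2]
grip_width: 0.528
time: 38.35
tcp_pos: [0.5891, 0.2715, 0.0645]
eef_rot: [0.085, -3.136, 0.002]
force: [0.7, -0.8, 1.0]
grip_width: 0.697
time: 38.85
tcp_pos: [0.5913, 0.2721, 0.1975]
eef_rot: [-0.085, 3.138, 0.001]
force: [0.7, -0.6, -0.6]
grip_width: 0.704
t 38.9 tcp [590.9 272.  196.7] F [-0.3  0.5  0. ] grip mm 59.9 j6 -1.37 -> -1.38
dp [ 200.  -161.4  -53.4] rot [ 0.     0.001 -0.002]
```

View pics/w26.png

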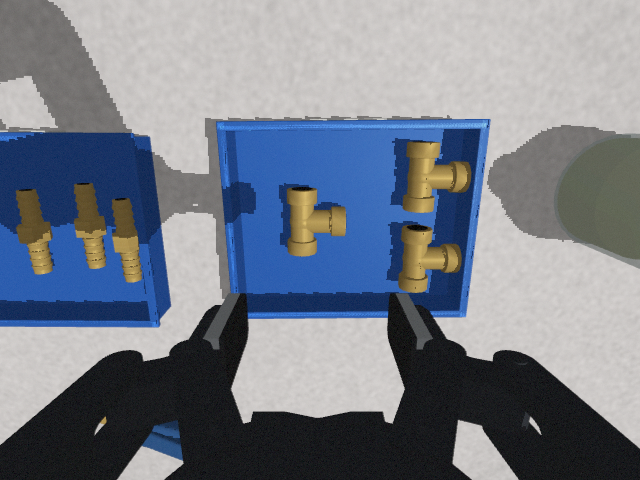

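The tee lies flat in its tray at (305,222), run lengthwise, same way round as the stock. I'll back off and take an overall check.

```bash
python3 -m handwheel '{"jaw":[60,60,60,60,60],"dp":[[30,-20,-15],[65,-45,-30],[100,-72,-40],[135,-100,-50],[170,-130,-50]],"rot":[[0,0,0],[0,0,0],[0,0,0],[0,0,0],[0,0,0]]}'
python3 -m handwheel '{"jaw":[60,60,60,60,60],"dp":[[0,-40,0],[0,-80,0],[0,-80,0],[0,-80,0],[0,-80,0]],"rot":[[0,0,0],[0,0,0],[0,0,0],[0,0,0],[0,0,0]]}'
python3 - <<'E'
from h import *
c=env.read_camera("top"); cv2.imwrite("pics/top9.png",c["image"][:,:,::-1])
c2=env.read_camera("side"); cv2.imwrite("pics/side9.png",c2["image"][:,:,::-1])
go(400,100,250,3.2)
E
```

```text
time: 39.4
tcp_pos: [0.4265, 0.1322, 0.2451]
eef_rot: [0.087, -3.139, 0.0]
force: [0.5, -0.7, 0.5]
grip_width: 0.7
time: 39.9
tcp_pos: [0.432, 0.0537, 0.2448]
eef_rot: [0.086, -3.138, -0.001]
force: [-0.3, 0.7, 0.2]
grip_width: 0.703
t 40.0 tcp [432.2  54.1 245.3] F [-0.5 -0.4  0.1] grip mm 60.4 j6 -1.76 -> -1.38
dp [29.6 47.7 -4.6] rot [ 0.    -0.002  0.   ]
```

View pics/top9.png

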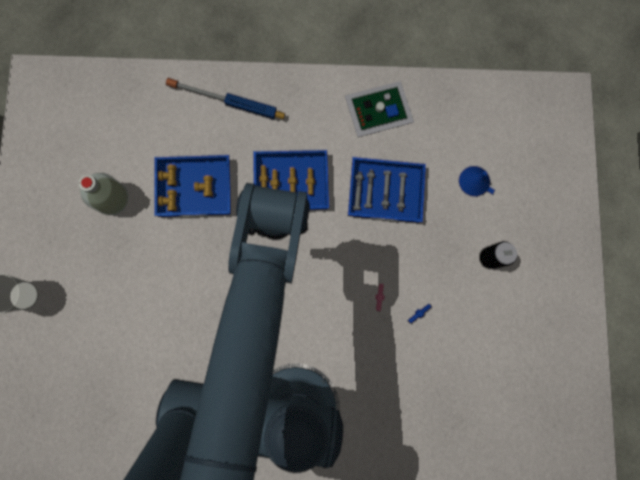

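View pics/side9.png

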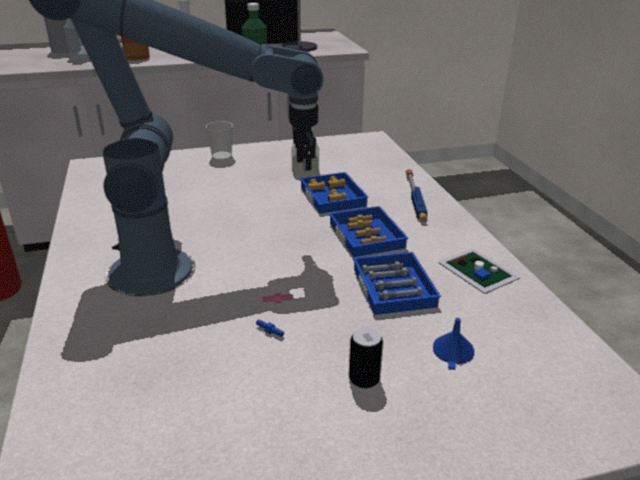

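Both views show four bolts, four joiners and three tees in their trays. The bottle (100,190), can (498,255) and the look-alikes have not moved, and the robot is clear of everything. Handing in.

```bash
python3 -c "
from plant import env
print(env.finish_job())"
```

```text
the job is handed in; nothing more can be done
None
```

All five loose parts are back in stock and the job is handed in, at about 40 s on the robot's clock. I placed the two bolts first, then the two joiners, then the tee. Each lies flat in its own tray in a single layer, lengthwise beside the parts already there.

- **Last checks:** the wrist, top and side pictures show 4 bolts, 4 joiners and 3 tees, none on top of another. The bottle, the can and the pink and blue look-alikes stand where they were. The gripper is open and clear of everything, and the largest force reading I saw was about 5 N.
- **First bolt:** I gripped it about 3 mm too high at first, so I let go, went lower and gripped again before lifting.
- **Disagreements with the description:** the tee measured about 45 mm where it was gripped, not the 38 mm given. The stock tees' branches also point to +y in the pictures, not -y. Neither affected the placing.
- **Gripper reading:** the opening read about 2.5–3 mm less than the true size on the bolts and joiners.

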